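# Turn the brake pads over and set out the paste bottle

## Robot

A 6-joint arm with a two-finger parallel gripper is mounted at the origin on the work surface. World frame = base frame: x ahead of the robot, y to its left, z up, the work surface at z = 0. Lengths are in m, angles in degrees, forces in N, time in s.
With the tool pointing down it reaches from about 0.4 to 0.825 m from the base axis. Payload 7 kg.
Tool frame: the origin (TCP) lies at the very end of the fingers, on their centre line; the grasp point (between the pads) lies 19 mm behind it (ctrl.tcp_to_grasp is the distance from the TCP to the grasp point, in m); z points along the fingers, x is the direction in which the jaws open and shut, and the axes are right-handed (so a half turn about z gives the same grasp; the last joint's range is limited). The gripper opens to 88 mm and grips with 3 to 60 N. Pads are 19 mm wide; open, the fingers measure 130 mm over their backs; the gripper's body (78 mm by 193 mm) begins 47 mm behind the grasp point.
Start: joints at [84.173, 20.546, 0.682, 0, -70.136, -16.507], TCP at [0.257, 0.624, 0.227] pointing down, gripper open.
Joint ranges: [-176.03, 176.03], [-82.01, 121.73], [-58.28, 71.71], [-173.87, 95.51], [-174.79, -0.11], [-173.66, 173.66]. Speed limits (degrees/s): [136.94, 136.94, 172.46, 180, 180, 180].

## Interface

Orientations are given as [roll, pitch, yaw] about the fixed x, y, z axes, in that order (R = Rz(yaw) Ry(pitch) Rx(roll)).
In Python, from plant import sensors, vision, ticket, ctrl gives the robot as it stands. The module is installed in compiled form; this text tells all that it offers.
- The arm moves only by the tool drive_tool, never from a script. Its argument "moves" is a list of rows, each a list of 6 numbers: the shift along the tool's x, y, z in units of 0.15 m (1.0 is 0.15 m), then the turn, a rotation vector about the tool's x, y, z in units of 60 degrees (1.0 is 60 degrees). In form: [[dx, dy, dz, rx, ry, rz], ...]. A call has 1 to 8 rows; each row is the pose to reach, as a shift and turn from the pose measured when the call began, along the tool's axes at that moment; what a row does not reach only later rows make up. A row lasts 1/10 s, in which the tool goes at most 50 mm and 8.59 degrees, less where a joint would pass 70% of its speed; a pose out of reach is approached as far as the arm can. A call with a number of a shift or a turn outside -1 to 1 is refused whole. A call with a gripper value outside its range is refused whole. "fingers" is the opening, from -1 (shut) to 1 (fully open), set as the call begins (left out, the last holds). The fingers move at their own pace and stop on an object; the grip force is fixed at half the most. Time passes only in rows, so rows that repeat a pose let the fingers close. It gives the time, the measured TCP pose, the force and the opening at its end, in the units of the state.
- sensors.get_obs(): the state, without advancing time (a new reading comes with each control period).
- vision.snapshot(name): name is "scene" or "top" or "wrist"; returns a dict with "pixels" (384x512x3 uint8, red, green, blue), "fx", "fy", "cx", "cy" (pixels), "R" (3x3) and "t" (3): a world point X has camera coordinates R X + t. Camera axes: x right, y down, z forward; pixel columns grow to the right and rows downward; lengths in m; the calibration is good to about 2 mm. A picture is of the moment at which its call begins. There is no depth.
- ticket.close_job(): hands the job in, once; it reports no verdict.
The state is a dict: "clock": time; "joint_pos": joint angles; "qvel": joint speeds; "tau": joint torques, N m; "tool_pos": TCP position; "orientation": TCP orientation; "force": force on the tool from outside, world axes, zero at the start; "moment": the same for the moment, N m; "opening": finger opening in m.
Only numpy, scipy, OpenCV 4.12 (cv2) and the standard library are available. Lean on these libraries where they do the work, as an engineer would, in place of code of your own. Each camera call takes 0.05 s, during which the arm holds its last target.

## Task

Get the bench ready for pasting brake pads. First swing the yellow wire bail of the blue turning rest up and over until it seats against its end stop, and leave it there; then turn every brake pad over (you may lean it on the bail to change your grip) so that all of them lie flat on the blue mat, steel back up and lining down, none on top of another. Also stand the fallen orange bottle upright on the middle of the red square, and do not disturb the white carton or the wrench beside the mat.

Things in the scene. Friction and masses are not known exactly. Their poses are not given: they have to be found in the camera images.
- pad_a: Brake pad A: flat block 120 x 64 x 16 mm, 0.35 kg: a bright bare-steel back (6 mm) on one face, a black lining with a slot across its middle (10 mm) on the other. Origin: centre of the outer steel face; x along the length, y the width, z from steel towards lining (lining face at z = 16 mm). Starts lining up on the bench. May be absent.
- pad_b: Brake pad B: flat block 120 x 64 x 16 mm, 0.35 kg: a bright bare-steel back (6 mm) on one face, a black lining with a slot across its middle (10 mm) on the other. Origin: centre of the outer steel face; x along the length, y the width, z from steel towards lining (lining face at z = 16 mm). Starts lining up on the bench. May be absent.
- pad_c: Brake pad C: flat block 120 x 64 x 16 mm, 0.35 kg: a bright bare-steel back (6 mm) on one face, a black lining with a slot across its middle (10 mm) on the other. Origin: centre of the outer steel face; x along the length, y the width, z from steel towards lining (lining face at z = 16 mm). Starts lining up on the bench. May be absent.
- rest: Turning rest, fixed: blue foot plate 90 x 110 x 12 mm (local x -24 to 66 mm, y +-55 mm), origin at bench height. A toe lip rises 8 mm above it at x = -24 to -18 mm. A pad stood on its short end between lip and hinge, lining towards +x, leans about 12 deg past upright towards +x against the seated bail.
- bail_hinge (a point): Middle of the bail's hinge axis, on the rest at x = 10 mm, 18 mm above the bench; the axis runs along the rest's y.
- bail_bar (a point): Centre of the bail's cross bar. The bail is a yellow U of 8 mm round wire, 50 mm wide outside, 34 mm clear inside; the cross bar is 82 mm from the hinge.
- bail (a joint): Bail angle, rad: 0 = level, pointing to the rest's -x over the toe lip; 1.57 = upright; 1.745 = end stop, leaning 10 deg to +x. It stays where it is left (stiff hinge).
- mat: Blue rubber mat, fixed, 320 (local x) x 160 (local y) x 4 mm; origin at the centre of its underside, on the bench. Room for three pads side by side.
- bottle: Orange square bottle, 0.3 kg, 54 x 54 mm, body 130 mm high, then a neck 28 mm across and a black cap 34 mm across, 175 mm in all. Origin: centre of its base; z runs from base to cap. It starts lying on a side.
- spot: Red square plate, fixed, 100 x 100 x 3 mm; origin at the centre of its underside, on the bench.
- carton: Bystander: white parts carton with a red band, 130 x 90 x 50 mm, origin under its centre.
- wrench: Bystander: steel wrench 200 mm long, lying flat.
There are look-alikes about, which are no part of the job. Several things have the shape of the spot; the one meant has the colours described above.

How it is judged (in metres and radians):
On the way, in this order (a step that is already met when the one before it is completed fails the run):
1. the bail is swung over and seated against its end stop (value of joint bail above 1.66 rad), for 0.2 s.
2. every pad lies flat on the blue mat, steel back up (angle between each of pad_a, pad_b, pad_c's own z axis and vertical above 2.99 rad and height (world z) of pad_a between 0.012 and 0.028 m and x of pad_a in the frame of mat between -0.15 and 0.15 m and y of pad_a in the frame of mat between -0.07 and 0.07 m and linear speed of each of pad_a, pad_b, pad_c below 0.03 m/s and height (world z) of pad_b between 0.012 and 0.028 m and x of pad_b in the frame of mat between -0.15 and 0.15 m and y of pad_b in the frame of mat between -0.07 and 0.07 m and height (world z) of pad_c between 0.012 and 0.028 m and x of pad_c in the frame of mat between -0.15 and 0.15 m and y of pad_c in the frame of mat between -0.07 and 0.07 m), for 0.2 s.
At the end, for the whole second after the job is handed in: Bail at its end stop (over 1.66 rad); every pad flat on the mat, steel back up (within 0.15 rad), centre at least 10 mm inside the mat's edges, not on another pad; bottle upright (0.1 rad) on the red square within 35 mm of its middle; all at rest (all of step 2 and value of joint bail above 1.66 rad and angle between bottle's own z axis and vertical below 0.1 rad and horizontal distance between bottle and spot below 0.035 m and height (world z) of bottle below 0.012 m and linear speed of bottle below 0.03 m/s); the robot touches nothing.
It fails at once if the carton or the wrench is moved by more than 30 mm (distance of any of carton, wrench from where it was at the start of the episode above 0.03 m).
Of pad_a, pad_b, pad_c only 2 to 3 are there at a start; the rules pass over those that are not, and their reading is None.
At some moment in a run one of pad_a, pad_b, pad_c, bottle may be knocked a few centimetres aside while the robot is not near it.
Once in a run the grip may slacken for a moment while it holds something.
It also fails if it takes over 210 s, if anything falls off the work surface, if the arm or the gripper's body presses on something with over 40 N, if the wrist force passes 120 N, or if a joint passes its speed limit or range.

## Working session

There is one attempt and no reset: what is moved stays moved. The work goes in short steps, Python scripts to look and compute and a tool call to move; the robot and the scene stay as the last step left them, time stands still between calls to the robot, and variables do not carry over. Pictures are saved under pics/ and viewed, and the job is handed in when it is done.

Besides the shell and the picture viewer there is one more tool, called after "Emit:" in YAML: its name, and indented under it one key for each argument. drive_tool: Moves the arm, as the interface text tells. Shifts and turns lie within -1 to 1; 1 stands for 0.15 m of shift or 60 degrees of turn. Its arguments: {"type":"object","properties":{"moves":{"type":"array"},"fingers":{"type":"number"}},"required":["moves"]}

```bash
mkdir -p pics; ls
python3 - <<'E'
from plant import sensors, vision, ticket, ctrl
import cv2
print(sensors.get_obs()); print(ctrl.tcp_to_grasp)
for n in ["scene","top","wrist"]:
    s=vision.snapshot(n); cv2.imwrite(f"pics/{n}0.png",s["pixels"][:,:,::-1]); print(n,s["fx"],s["cx"],s["cy"],s["R"],s["t"])
E
```

```text
pics
{'clock': 0.0, 'joint_pos': array([ 8.41723606e+01,  2.05906939e+01,  6.34517682e-01, -2.08144164e-02,
       -7.01368372e+01, -1.65072196e+01]), 'qvel': array([-0.00624046, -0.05233457, -0.04830665,  0.08133947,  0.06079651,
        0.09464627]), 'tau': array([ 4.19389371e-04, -5.82715809e+01,  2.93070495e+01,  6.99703753e+00,
        6.97188894e-03, -1.59509377e-04]), 'tool_pos': array([0.25634387, 0.62389785, 0.22563453]), 'orientation': array([-1.79992329e+02, -9.47399498e-02, -1.12341953e+02]), 'force': array([-0.02916828, -0.01631655,  0.06227195]), 'moment': array([-0.02607935, -0.02329413, -0.04564702]), 'opening': 0.08753407322589633}
0.0188
scene 352.0074476216325 254.79392270084162 188.4752610845174 [[-0.43904241  0.89839233 -0.01153216]
 [ 0.62284353  0.29508148 -0.72456391]
 [-0.64753972 -0.32529702 -0.68911114]] [ 0.21467631 -0.30076088  1.53887584]
top 372.2565869904003 251.36654853152842 186.13095798994263 [[-0.01570007 -0.99984143 -0.00840351]
 [-0.998641    0.01609783 -0.0495683 ]
 [ 0.04969572  0.00761386 -0.99873538]] [0.06771587 0.53883934 1.18799776]
wrist 299.6856127414252 257.10671277988064 192.67832466720944 [[-0.37972237 -0.92509671  0.00264757]
 [-0.89424914  0.36779036  0.25504652]
 [-0.23691645  0.09447928 -0.96692516]] [ 0.67400493 -0.03243661  0.39062216]
```

View pics/scene0.png

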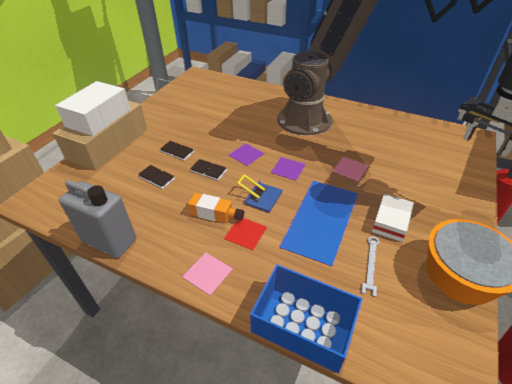

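View pics/top0.png

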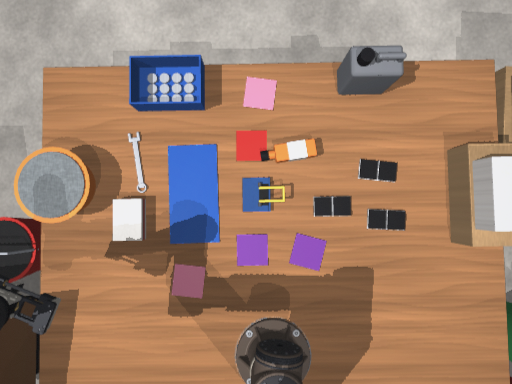

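View pics/wrist0.png

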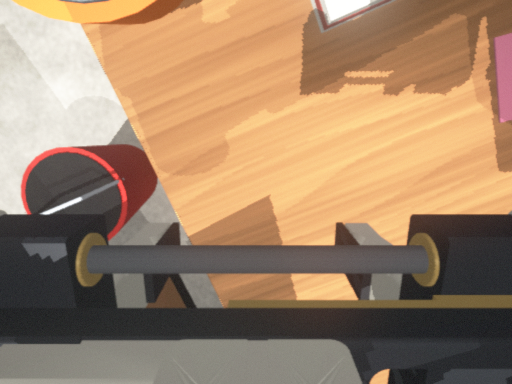

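```bash
cat > h.py <<'E'
import numpy as np, cv2
from scipy.spatial.transform import Rotation as Ro
from plant import sensors, vision, ctrl
def snap(n,f=None):
    s=vision.snapshot(n)
    if f: cv2.imwrite(f"pics/{f}.png",s["pixels"][:,:,::-1])
    return s
def crop(s,f,u0,v0,u1,v1,k=4):
    im=s["pixels"][v0:v1,u0:u1,::-1]; cv2.imwrite(f"pics/{f}.png",cv2.resize(im,None,fx=k,fy=k,interpolation=cv2.INTER_CUBIC))
def w(s,u,v,z):
    R=np.array(s["R"]);t=np.array(s["t"]); c=-R.T@t
    d=R.T@np.array([(u-s["cx"])/s["fx"],(v-s["cy"])/s["fy"],1]); return c+d*(z-c[2])/d[2]
def pix(s,X):
    c=np.array(s["R"])@np.array(X)+np.array(s["t"]); return s["fx"]*c[0]/c[2]+s["cx"], s["fy"]*c[1]/c[2]+s["cy"]
def tri(ss,uvs):
    A=[];b=[]
    for s,(u,v) in zip(ss,uvs):
        R=np.array(s["R"]);t=np.array(s["t"]); c=-R.T@t
        d=R.T@np.array([(u-s["cx"])/s["fx"],(v-s["cy"])/s["fy"],1]);d/=np.linalg.norm(d)
        P=np.eye(3)-np.outer(d,d);A.append(P);b.append(P@c)
    return np.linalg.solve(sum(A),sum(b))
def pose():
    o=sensors.get_obs(); return o["tool_pos"],Ro.from_euler("xyz",o["orientation"],degrees=True)
def tilt(phi,yaw=180):
    """tool down with jaw along yaw(180 => -x... ), then rotated about world x by phi (deg): + => points to +y"""
    return Ro.from_euler("x",phi,degrees=True)*Ro.from_euler("xyz",[180,0,yaw],degrees=True)
def go(pos,rot=None,p=None):
    """units to reach TCP pos/rot from current pose"""
    p0,r0=p or pose()
    d=r0.inv().apply(np.array(pos)-p0)/0.15
    rv=(r0.inv()*rot).as_rotvec()/np.pi*3 if rot is not None else np.zeros(3)
    print("units",np.round(np.r_[d,rv],3).tolist())
def st():
    o=sensors.get_obs(); print(round(o["clock"],2),"p",np.round(o["tool_pos"],4),"rpy",np.round(o["orientation"],1),"F",np.round(o["force"],1),"op",round(o["opening"],4),"q",np.round(o["joint_pos"],0))
E
python3 - <<'E'
from h import *
s=snap("top"); 
crop(s,"t1",220,120,410,240,4)
crop(s,"t2",110,120,260,260,4)
s2=snap("scene"); crop(s2,"s1",130,130,290,260,5)
im=s["pixels"].astype(int); r,g,b=im[...,0],im[...,1],im[...,2]
hsv=cv2.cvtColor(s["pixels"],cv2.COLOR_RGB2HSV)
def comps(m,zz,name,win):
    M=np.zeros_like(m,dtype=np.uint8);v0,v1,u0,u1=win;M[v0:v1,u0:u1]=m[v0:v1,u0:u1]
    n,l,stt,c=cv2.connectedComponentsWithStats(M)
    for i in range(1,n):
        if stt[i,4]>40:
            pts=np.argwhere(l==i)[:,::-1].astype(np.float32)
            W=np.array([w(s,u,v,zz)[:2] for u,v in pts],np.float32)
            (cx,cy),(a,bb),an=cv2.minAreaRect(W)
            print(name,"pix",np.round(c[i]),"n",stt[i,4],"world",round(cx,4),round(cy,4),"size",round(a,3),round(bb,3),"ang",round(an,1))
comps(((hsv[...,0]>105)&(hsv[...,0]<125)&(hsv[...,1]>120)),0.004,"blue",(120,260,150,290))
comps((((hsv[...,0]<5)|(hsv[...,0]>175))&(hsv[...,1]>150)),0.003,"red",(120,240,220,300))
comps(hsv[...,2]<50,0.016,"dark",(140,240,300,420))
comps(((hsv[...,0]>22)&(hsv[...,0]<32)&(hsv[...,1]>150)&(hsv[...,2]>150)),0.018,"yel",(170,220,240,310))
comps(((hsv[...,0]>6)&(hsv[...,0]<18)&(hsv[...,1]>190)),0.04,"org",(130,170,265,330))
E
```

```text
blue pix [193. 194.] n 4743 world 0.5207 0.2492 size 0.317 0.159 ang 1.2
blue pix [253. 194.] n 643 world 0.5146 0.0446 size 0.085 0.104 ang 89.1
red pix [250. 145.] n 866 world 0.6737 0.0584 size 0.098 0.096 ang 89.0
dark pix [368. 169.] n 277 world 0.5894 -0.3176 size 0.051 0.055 ang 82.6
dark pix [387. 171.] n 284 world 0.5821 -0.3783 size 0.053 0.055 ang 83.3
dark pix [342. 205.] n 276 world 0.4729 -0.2289 size 0.048 0.055 ang 88.5
dark pix [323. 206.] n 253 world 0.4723 -0.1681 size 0.048 0.051 ang 89.1
dark pix [376. 219.] n 275 world 0.4294 -0.3395 size 0.048 0.054 ang 88.2
dark pix [396. 220.] n 293 world 0.4252 -0.4016 size 0.051 0.055 ang 88.1
```

View pics/t1.png

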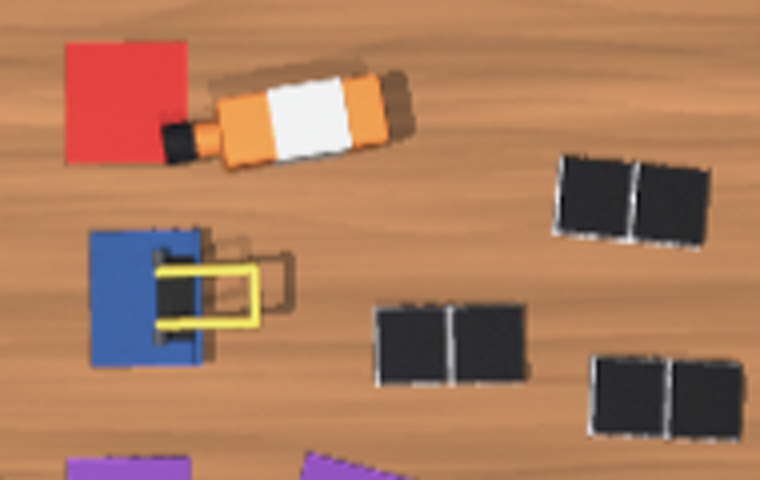

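View pics/s1.png

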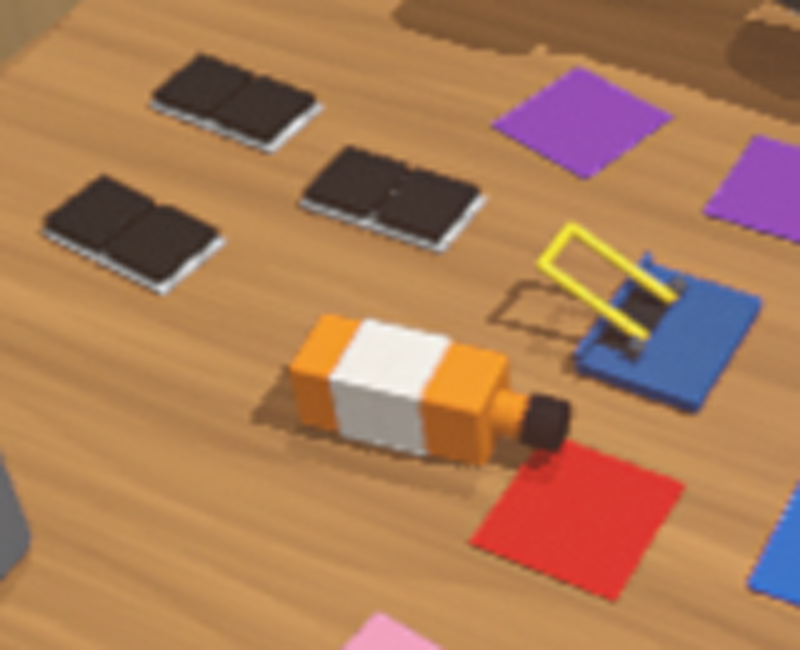

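Run:
```python
from h import *
s=snap("top");s2=snap("scene")
b=tri([s,s2],[(283.7,194),(241.2,179)]);print("bar",b,pix(s,b),pix(s2,b))
for uv in [(242.3,177.5),(242.3,211.5),(269,177.5),(269,211.5)]: print(w(s,*uv,0.012))
# bail leg ends top
print("hinge",w(s,220+156/4,120+271/4,0.018),w(s,220+156/4,120+324/4,0.018))
# pads corners z=.016 top face
for c in [[(560,156),(710,169),(701,247),(553,236)],[(375,306),(525,305),(527,384),(377,385)],[(592,356),(743,362),(741,440),(590,436)]]:
    P=np.array([w(s,220+u/4,120+v/4,0.012)[:2] for u,v in c]);print(P.mean(0),np.linalg.norm(P[1]-P[0]),np.linalg.norm(P[2]-P[1]), "ang",np.degrees(np.arctan2(*(P[0]+P[3]-P[1]-P[2])[::-1])))
# bottle top face corners z=.054
c=[(217,100),(379,74),(388,141),(226,170)]
P=np.array([w(s,220+u/4,120+v/4,0.05)[:2] for u,v in c]);print(P,P.mean(0),np.linalg.norm(P[1]-P[0]),np.linalg.norm(P[2]-P[1]), "ang",np.degrees(np.arctan2(*(P[0]+P[3]-P[1]-P[2])[::-1])))
st()
```

```text
bar [ 0.51126624 -0.04061467  0.05198175] (np.float64(283.3802468579357), np.float64(194.1575833079527)) (np.float64(240.87086706577605), np.float64(178.9798784758074))
[0.56837128 0.08805234 0.012     ]
[0.45856672 0.08964392 0.012     ]
[0.56696196 0.00167205 0.012     ]
[0.45722978 0.00365276 0.012     ]
hinge [0.53402525 0.03464395 0.018     ] [0.49146373 0.03535554 0.018     ]
[ 0.5839387  -0.34978698] 0.12122726857025497 0.06369865682935102 ang 84.41636283497691
[ 0.47093889 -0.20166829] 0.12062435593508272 0.06344121360537137 ang 89.48454343312083
[ 0.42540054 -0.3730439 ] 0.12091488710506768 0.06239094535389476 ang 87.2214472845205
[[ 0.66641443 -0.01515738]
 [ 0.68482432 -0.14286382]
 [ 0.63174639 -0.14863641]
 [ 0.61101215 -0.02117769]] [ 0.64849932 -0.08195883] 0.12902658980786746 0.05339091300905511 ang 98.72158501414583
0.35 p [0.2565 0.6242 0.2263] rpy [-180.    -0.  -112.3] F [-0.5 -0.1 -0.1] op 0.0876 q [ 84.  21.   1.  -0. -70. -17.]
```

Emit:
drive_tool:
  moves:
    - [1,-0.95,0,0,0,0]
    - [1,-0.95,0,0,0,0]
    - [1,-0.95,0,0,0,0]
    - [1,-0.95,0,0,0,0]
    - [1,-0.95,0,0,0,0]
  fingers: -0.1

```text
clock: 0.85
tool_pos: [0.3322, 0.427, 0.2271]
orientation: [180.0, -0.0, -112.5]
force: [-0.1, 2.6, 0.4]
opening: 0.0534
```

Emit:
drive_tool:
  moves:
    - [1,-0.95,0,0,0,0]
    - [1,-0.95,0,0,0,0]
    - [1,-0.95,0,0,0,0]
    - [1,-0.95,0,0,0,0]
    - [1,-0.95,0,0,0,0]

```text
clock: 1.35
tool_pos: [0.407, 0.2305, 0.2275]
orientation: [180.0, -0.0, -112.6]
force: [-0.4, 0.4, -0.3]
opening: 0.0393
```

Emit:
drive_tool:
  moves:
    - [1,-0.95,0,0,0,0]
    - [1,-0.95,0,0,0,0]
    - [1,-0.95,0,0,0,0]
    - [1,-0.95,0,0,0,0]
    - [1,-0.95,0,0,0,0]

```text
clock: 1.85
tool_pos: [0.4818, 0.034, 0.2275]
orientation: [-180.0, -0.0, -112.8]
force: [0.0, 0.6, -0.1]
opening: 0.0397
```

Run:
```python
from h import *
st(); go([0.511,-0.041,0.12],tilt(0,-90))
```

```text
1.85 p [0.4818 0.034  0.2275] rpy [-180.    -0.  -112.8] F [ 0.   0.6 -0.1] op 0.0397 q [ 27.   2. -23.   0. -65.  40.]
units [0.385, -0.373, 0.717, -0.0, -0.0, -0.38]
```

Emit:
drive_tool:
  moves:
    - [0.385,-0.373,0.717,0,0,-0.38]
    - [0.385,-0.373,0.717,0,0,-0.38]
    - [0.385,-0.373,0.717,0,0,-0.38]
    - [0.385,-0.373,0.717,0,0,-0.38]
    - [0.385,-0.373,0.717,0,0,-0.38]
    - [0.385,-0.373,0.717,0,0,-0.38]

```text
clock: 2.45
tool_pos: [0.5119, -0.0401, 0.121]
orientation: [-179.9, -0.0, -90.0]
force: [-0.7, -0.4, -0.2]
opening: 0.0397
```

Run:
```python
from h import *
st(); go([0.511,-0.041,0.036],tilt(0,-90))
s=snap("wrist","w1"); s2=snap("scene"); crop(s2,"s2",190,130,330,230,5)
```

```text
2.45 p [ 0.5119 -0.0401  0.121 ] rpy [-179.9   -0.   -90. ] F [-0.7 -0.4 -0.2] op 0.0397 q [ 17.  11. -28.   0. -51.  72.]
units [0.006, 0.007, 0.567, -0.002, -0.0, -0.001]
```

View pics/w1.png

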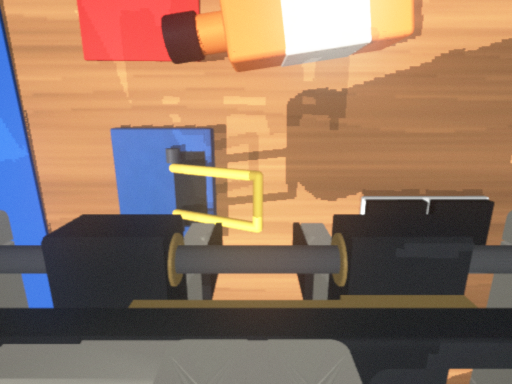

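View pics/s2.png

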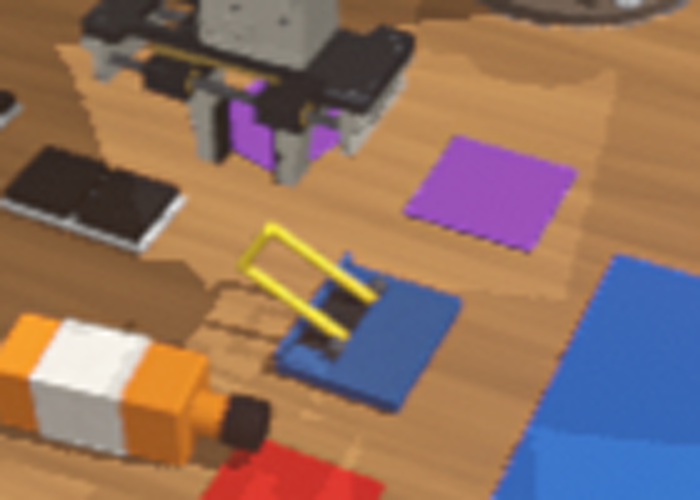

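Emit:
drive_tool:
  moves:
    - [0.0,0,0.28,0,0,0]
    - [0.0,0,0.56,0,0,0]
    - [0.0,0,0.56,0,0,0]
    - [0.0,0,0.56,0,0,0]

```text
clock: 2.95
tool_pos: [0.5124, -0.0394, 0.0383]
orientation: [-179.9, -0.0, -89.9]
force: [0.5, 0.6, 0.7]
opening: 0.039
```

Emit:
drive_tool:
  moves:
    - [0.0,0,0,0,0,0]
    - [0.0,0,0,0,0,0]
    - [0.0,0,0,0,0,0]
    - [0.0,0,0,0,0,0]
    - [0.0,0,0,0,0,0]
  fingers: -1

```text
clock: 3.45
tool_pos: [0.5127, -0.0402, 0.0391]
orientation: [-179.8, -0.1, -89.9]
force: [0.1, -3.7, 2.9]
opening: 0.0065
```

Run:
```python
from h import *
st(); s2=snap("scene"); crop(s2,"s3",190,130,330,230,5)
```

```text
3.45 p [ 0.5127 -0.0402  0.0391] rpy [-1.798e+02 -1.000e-01 -8.990e+01] F [ 0.1 -3.7  2.9] op 0.0065 q [ 18.  17. -33.   0. -40.  72.]
```

View pics/s3.png

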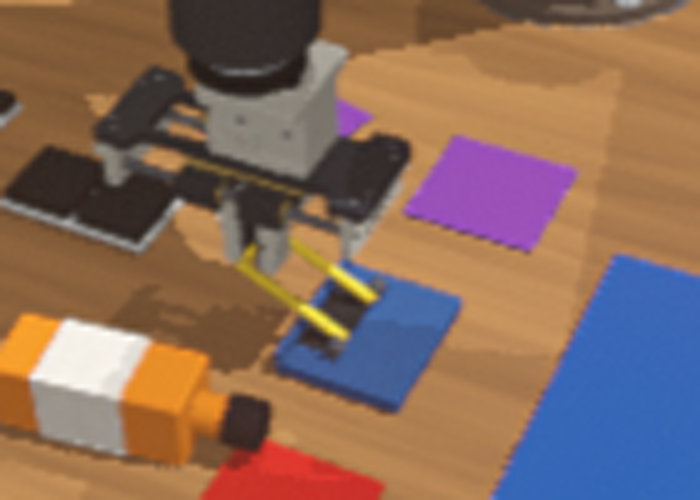

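Emit:
drive_tool:
  moves:
    - [-0.034,0,-0.064,0,0,0]
    - [-0.079,0,-0.125,0,0,0]
    - [-0.125,0,-0.174,0,0,0]
    - [-0.184,0,-0.222,0,0,0]
    - [-0.241,0,-0.257,0,0,0]
    - [-0.311,0,-0.288,0,0,0]
    - [-0.311,0,-0.288,0,0,0]

```text
clock: 4.2
tool_pos: [0.5129, 0.0074, 0.0838]
orientation: [-179.8, -0.1, -89.8]
force: [-1.3, -5.4, 10.8]
opening: 0.0072
```

Run:
```python
from h import *
st(); s2=snap("scene"); crop(s2,"s4",190,130,330,230,5)
```

```text
4.2 p [0.5129 0.0074 0.0838] rpy [-1.798e+02 -1.000e-01 -8.980e+01] F [-1.3 -5.4 10.8] op 0.0072 q [ 23.  14. -31.   0. -46.  67.]
```

View pics/s4.png

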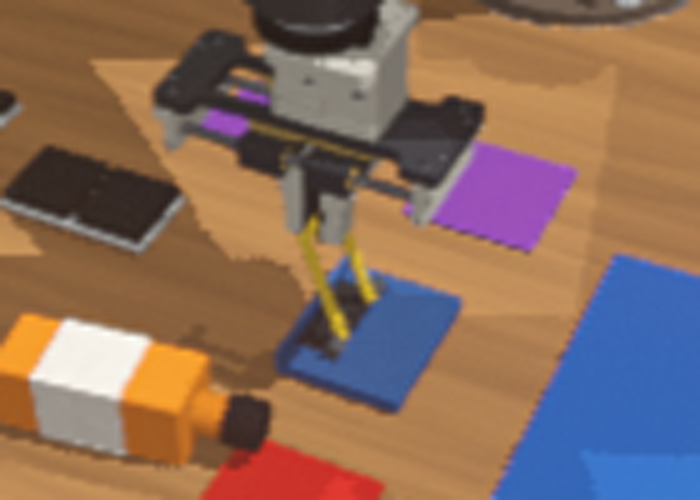

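Emit:
drive_tool:
  moves:
    - [-0.062,0,-0.01,0,0,0]
    - [-0.133,0,-0.02,0,0,0]
    - [-0.2,0,-0.023,0,0,0]
    - [-0.247,0,-0.019,0,0,0]
    - [-0.294,0,-0.011,0,0,0]
    - [-0.31,0,-0.007,0,0,0]
    - [-0.31,0,-0.007,0,0,0]

```text
clock: 4.95
tool_pos: [0.513, 0.0488, 0.0862]
orientation: [-179.8, -0.6, -89.7]
force: [6.4, -34.1, 18.2]
opening: 0.0067
```

Run:
```python
from h import *
st(); s2=snap("scene"); crop(s2,"s5",190,130,330,230,5)
```

```text
4.95 p [0.513  0.0488 0.0862] rpy [-179.8   -0.6  -89.7] F [  6.4 -34.1  18.2] op 0.0067 q [ 28.  14. -30.   1. -46.  62.]
```

View pics/s5.png

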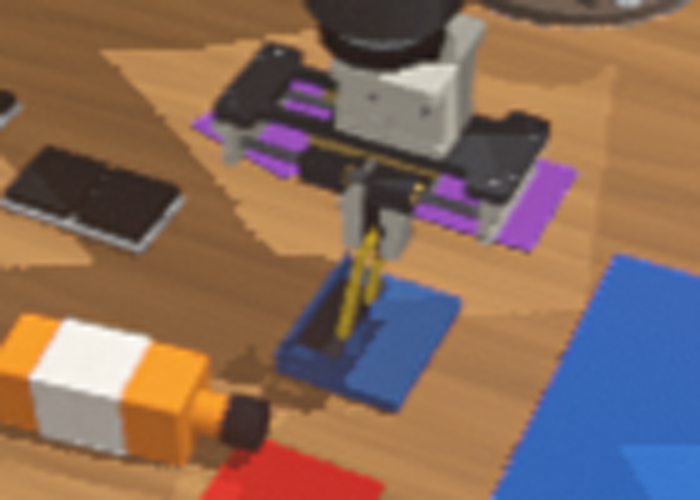

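Emit:
drive_tool:
  moves:
    - [0.01,0,0,0,0,0]
    - [0.01,0,0,0,0,0]
    - [0.01,0,0,0,0,0]
    - [0.01,0,-0.1,0,0,0]
    - [0.01,0,-0.3,0,0,0]
    - [0.01,0,-0.6,0,0,0]
    - [0.01,0,-0.6,0,0,0]
  fingers: -0.3

```text
clock: 5.7
tool_pos: [0.5158, 0.0501, 0.1815]
orientation: [-179.3, -0.4, -89.6]
force: [0.5, 0.5, -0.7]
opening: 0.0304
```

Run:
```python
from h import *
st(); s2=snap("scene"); crop(s2,"s6",190,130,330,230,5);s=snap("top"); crop(s,"t3",220,120,410,240,4)
```

```text
5.7 p [0.5158 0.0501 0.1815] rpy [-179.3   -0.4  -89.6] F [ 0.5  0.5 -0.7] op 0.0304 q [ 28.   7. -23.   1. -59.  62.]
```

View pics/s6.png

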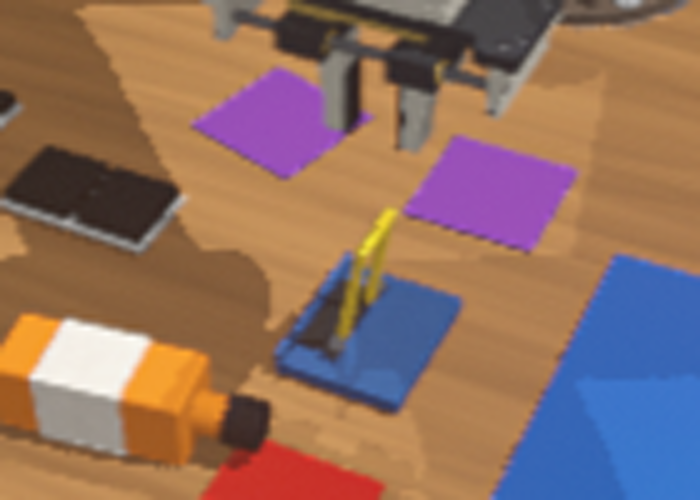

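View pics/t3.png

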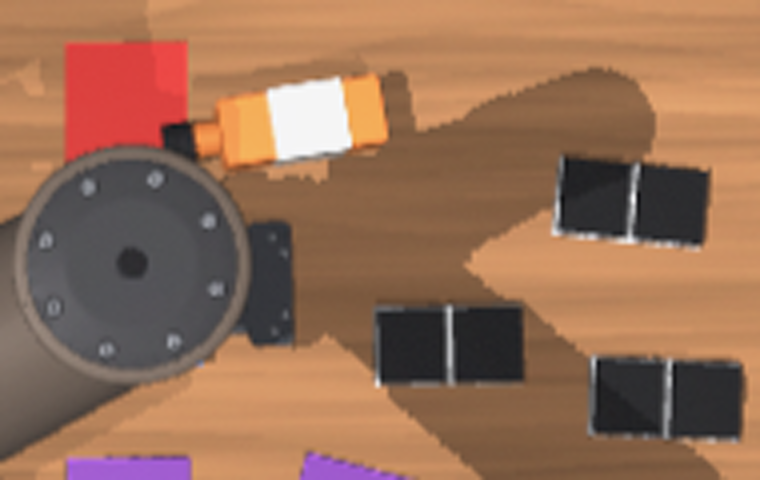

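Run:
```python
from h import *
p,r=pose(); tgt=np.array([0.471,-0.18,0.15]); 
go((p+tgt)/2,tilt(0,-135))
p=(p+tgt)/2
go(tgt,tilt(-30),(p,tilt(0,-135)))
```

```text
units [0.763, 0.145, 0.095, -0.007, -0.005, 0.756]
units [0.639, -0.442, 0.09, 0.474, 0.196, 0.732]
```

Emit:
drive_tool:
  moves:
    - [0.76,0.145,0.09,0,0,0.75]
    - [0.76,0.145,0.09,0,0,0.75]
    - [0.76,0.145,0.09,0,0,0.75]
    - [0.76,0.145,0.09,0,0,0.75]
    - [0.76,0.145,0.09,0,0,0.75]
    - [0.76,0.145,0.09,0,0,0.75]
    - [0.76,0.145,0.09,0,0,0.75]
  fingers: 1

```text
clock: 6.5
tool_pos: [0.4911, -0.0646, 0.1626]
orientation: [-179.6, -0.2, -134.7]
force: [-0.4, -0.0, 0.9]
opening: 0.0812
```

Emit:
drive_tool:
  moves:
    - [0.64,-0.44,0.09,0.47,0.2,0.73]
    - [0.64,-0.44,0.09,0.47,0.2,0.73]
    - [0.64,-0.44,0.09,0.47,0.2,0.73]
    - [0.64,-0.44,0.09,0.47,0.2,0.73]
    - [0.64,-0.44,0.09,0.47,0.2,0.73]
    - [0.64,-0.44,0.09,0.47,0.2,0.73]
    - [0.64,-0.44,0.09,0.47,0.2,0.73]
    - [0.64,-0.44,0.09,0.47,0.2,0.73]

```text
clock: 7.3
tool_pos: [0.4702, -0.1786, 0.1485]
orientation: [-149.6, -0.4, -179.5]
force: [-0.1, -0.1, -0.1]
opening: 0.0874
```

Run:
```python
from h import *
st(); go([0.471,-0.19,0.05],tilt(-30))
s=snap("top","t4"); s2=snap("scene","s7")
```

```text
7.3 p [ 0.4702 -0.1786  0.1485] rpy [-149.6   -0.4 -179.5] F [-0.1 -0.1 -0.1] op 0.0874 q [ 21.   9. -47.  37. -52. -48.]
units [-0.009, 0.267, 0.605, -0.007, -0.001, 0.01]
```

View pics/t4.png

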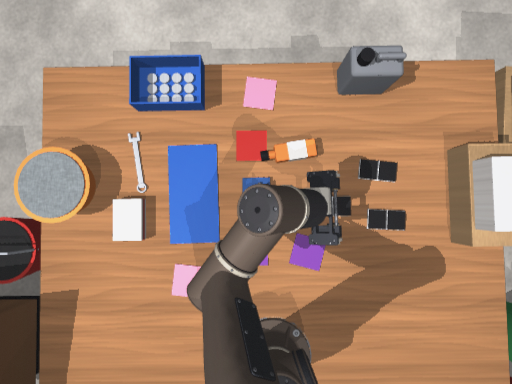

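View pics/s7.png

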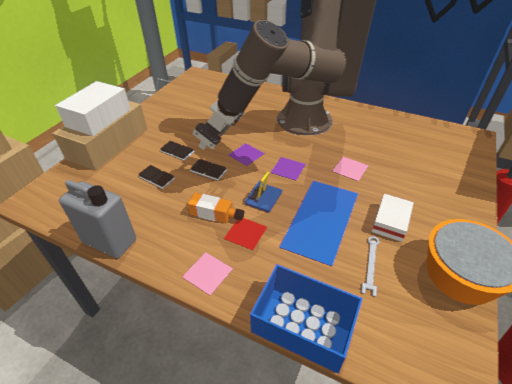

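Emit:
drive_tool:
  moves:
    - [0,0.13,0.3,0,0,0]
    - [0,0.26,0.6,0,0,0]
    - [0,0.26,0.6,0,0,0]
    - [0,0.26,0.6,0,0,0]

```text
clock: 7.8
tool_pos: [0.4688, -0.192, 0.0521]
orientation: [-149.7, -0.5, -179.5]
force: [0.5, 0.3, 0.6]
opening: 0.0878
```

Run:
```python
from h import *
st(); go([0.471,-0.19,0.008],tilt(-30))
s=snap("wrist","w2")
for X in [(0.503,-.1417,.016),(.439,-.1417,.016),(.503,-.2617,.016),(.439,-.2617,.016)]: print(pix(s,X))
```

```text
7.8 p [ 0.4688 -0.192   0.0521] rpy [-149.7   -0.5 -179.5] F [0.5 0.3 0.6] op 0.0878 q [ 14.  17. -56.  52. -38. -61.]
units [-0.018, 0.159, 0.247, -0.005, -0.003, 0.012]
(np.float64(201.840124808373), np.float64(323.05266941754803))
(np.float64(301.78924604269235), np.float64(323.93323826097765))
(np.float64(211.33753582274494), np.float64(149.6004642650178))
(np.float64(296.8966616745201), np.float64(150.70442998084948))
```

View pics/w2.png

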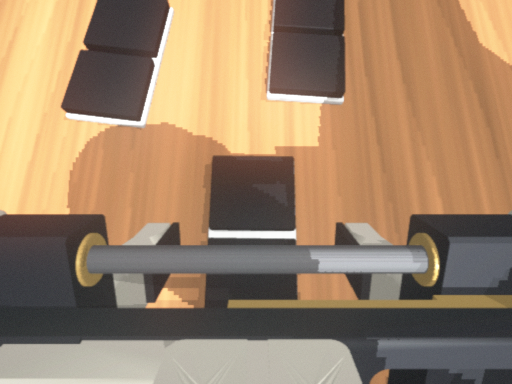

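Run:
```python
from h import *
go([0.471,-0.188,0.04],tilt(-18))
go([0.471,-0.188,0.007],tilt(-18),(np.array([0.471,-0.188,0.04]),tilt(-18)))
```

```text
units [-0.007, 0.063, 0.064, -0.204, -0.001, 0.011]
units [0.0, 0.068, 0.209, 0.0, 0.0, 0.0]
```

Emit:
drive_tool:
  moves:
    - [-0.01,0.06,0.06,-0.2,0,0.01]
    - [-0.01,0.06,0.06,-0.2,0,0.01]
    - [-0.01,0.06,0.06,-0.2,0,0.01]
    - [-0.01,0.06,0.06,-0.2,0,0.01]

```text
clock: 8.25
tool_pos: [0.4732, -0.1876, 0.0429]
orientation: [-161.7, 0.2, -180.0]
force: [0.5, 0.1, -0.8]
opening: 0.0876
```

Run:
```python
from h import *
st();go([0.471,-0.188,0.007],tilt(-18))
```

```text
8.25 p [ 0.4732 -0.1876  0.0429] rpy [-161.7    0.2 -180. ] F [ 0.5  0.1 -0.8] op 0.0876 q [ 11.  15. -50.  35. -33. -42.]
units [0.016, 0.073, 0.228, -0.005, 0.003, -0.001]
```

Emit:
drive_tool:
  moves:
    - [0.01,0.03,0.11,0,0,0]
    - [0.01,0.073,0.226,0,0,0]
    - [0.01,0.073,0.226,0,0,0]
    - [0.01,0.073,0.226,0,0,0]

```text
clock: 8.65
tool_pos: [0.4716, -0.1879, 0.0078]
orientation: [-161.7, 0.1, -179.9]
force: [0.3, -0.5, 0.9]
opening: 0.0879
```

Emit:
drive_tool:
  moves:
    - [0,0,0,0,0,0]
    - [0,0,0,0,0,0]
    - [0,0,0,0,0,0]
    - [0,0,0,0,0,0]
  fingers: -1

```text
clock: 9.05
tool_pos: [0.4721, -0.1878, 0.0083]
orientation: [-161.7, 0.2, -179.9]
force: [-1.8, 2.6, 5.3]
opening: 0.0641
```

Run:
```python
from h import *
st()
```

```text
9.05 p [ 0.4721 -0.1878  0.0083] rpy [-161.7    0.2 -179.9] F [-1.8  2.6  5.3] op 0.0641 q [  9.  18. -54.  44. -27. -49.]
```

Emit:
drive_tool:
  moves:
    - [0,-0.1,-0.3,0,0,0]
    - [0,-0.2,-0.6,0,0,0]
    - [0,-0.3,-0.95,0,0,0]
    - [0,-0.3,-0.95,0,0,0]
    - [0,-0.3,-0.95,0,0,0]

```text
clock: 9.55
tool_pos: [0.4721, -0.1851, 0.1587]
orientation: [-161.7, 0.3, -179.9]
force: [-1.0, -0.3, -4.6]
opening: 0.064
```

Run:
```python
from h import *
st(); s=snap("wrist","w3")
p,r=pose()
for a,q in [(0,[0.48,-0.12,0.2]),(40,[0.5,-0.05,0.25]),(80,[0.5,0.05,0.25])]: 
    go(q,tilt(a),(p,r)); p,r=np.array(q),tilt(a)
```

```text
9.55 p [ 0.4721 -0.1851  0.1587] rpy [-161.7    0.3 -179.9] F [-1.  -0.3 -4.6] op 0.064 q [ 14.   6. -40.  23. -51. -30.]
units [-0.062, 0.325, -0.408, -0.305, 0.003, 0.0]
units [-0.133, 0.467, -0.333, -0.667, 0.0, 0.0]
units [0.0, 0.511, 0.429, -0.667, 0.0, 0.0]
```

View pics/w3.png

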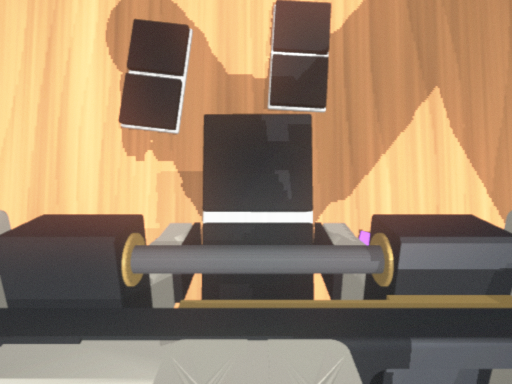

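Emit:
drive_tool:
  moves:
    - [-0.03,0.16,-0.2,-0.15,0,0]
    - [-0.06,0.32,-0.4,-0.3,0,0]
    - [-0.06,0.32,-0.4,-0.3,0,0]
    - [-0.06,0.32,-0.4,-0.3,0,0]

```text
clock: 10.0
tool_pos: [0.479, -0.1224, 0.1975]
orientation: [-179.6, 0.0, 179.9]
force: [-1.3, -1.1, -4.5]
opening: 0.0634
```

Emit:
drive_tool:
  moves:
    - [-0.03,0.1,-0.08,-0.14,0,0]
    - [-0.06,0.2,-0.16,-0.28,0,0]
    - [-0.1,0.3,-0.25,-0.42,0,0]
    - [-0.13,0.4,-0.33,-0.56,0,0]
    - [-0.13,0.46,-0.33,-0.67,0,0]
    - [-0.13,0.46,-0.33,-0.67,0,0]

```text
clock: 10.6
tool_pos: [0.4959, -0.055, 0.2409]
orientation: [140.1, -0.7, 179.6]
force: [-0.5, -1.1, -4.5]
opening: 0.0638
```

Run:
```python
from h import *
st(); s=snap("scene","s8")
p,r=pose()
go([0.5,0.05,0.25],tilt(80),(p,r))
```

```text
10.6 p [ 0.4959 -0.055   0.2409] rpy [140.1  -0.7 179.6] F [-0.5 -1.1 -4.5] op 0.0638 q [-16.  15.  -3. -38. -87.  22.]
units [-0.02, 0.575, 0.406, -0.672, 0.0, -0.012]
```

View pics/s8.png

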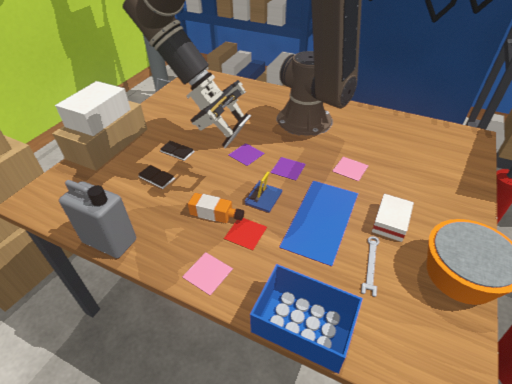

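Emit:
drive_tool:
  moves:
    - [-0.02,0.1,0.08,-0.14,0,0]
    - [-0.02,0.2,0.16,-0.28,0,0]
    - [-0.02,0.3,0.24,-0.42,0,0]
    - [-0.02,0.45,0.33,-0.56,0,0]
    - [-0.02,0.57,0.4,-0.67,0,-0.01]
    - [-0.02,0.57,0.4,-0.67,0,-0.01]
    - [-0.02,0.57,0.4,-0.67,0,-0.01]

```text
clock: 11.35
tool_pos: [0.4987, 0.0492, 0.2479]
orientation: [100.4, -0.5, -179.9]
force: [0.9, 0.4, -3.5]
opening: 0.0637
```

Run:
```python
from h import *
st(); s=snap("scene","s9"); s=snap("wrist","w4")
go([0.5,0.15,0.25],tilt(90))
```

```text
11.35 p [0.4987 0.0492 0.2479] rpy [ 100.4   -0.5 -179.9] F [ 0.9  0.4 -3.5] op 0.0637 q [ -25.   30.   -4.  -67. -105.   39.]
units [-0.004, 0.122, 0.662, -0.173, -0.001, -0.003]
```

View pics/s9.png

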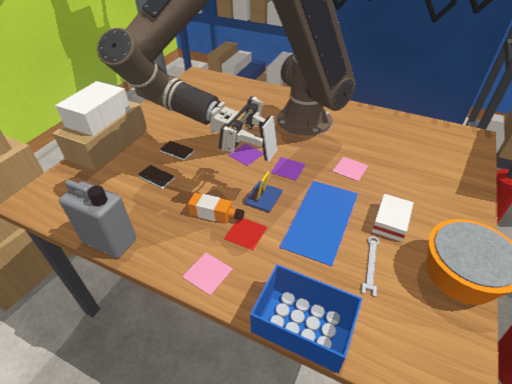

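View pics/w4.png

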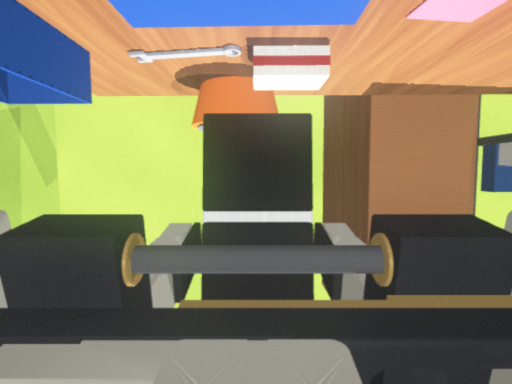

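```bash
cat >> h.py <<'E'
def padinhand(p_pick,phi_pick,pc,ang,yaw=180):
    """pad pose in tool frame; pc pad centre xy, ang of its length (deg)"""
    r=tilt(phi_pick,yaw); Rp=Ro.from_euler("z",ang,degrees=True)
    return r.inv().apply(np.r_[pc,0]-np.array(p_pick)), r.inv()*Rp
def corners(p,r,ph):
    o,R=ph; C=np.array([[x,y,z] for x in(-.06,.06) for y in(-.032,.032) for z in(0,.016)])
    return p+r.apply(o+R.apply(C))
def place(phi,ph,x,ye,zb):
    """TCP pos so that lowest corner is at zb, lowest edge y=ye, pad mid x"""
    C=corners(np.zeros(3),tilt(phi),ph); i=C[:,2].argmin()
    low=C[C[:,2]<C[i,2]+.003]
    return np.array([x-C[:,0].mean(), ye-low[:,1].mean(), zb-C[i,2]])
E
python3 - <<'E'
from h import *
ph=padinhand([.4721,-.1878,.0083],-18.3,[.471,-.2017],90)
np.set_printoptions(precision=3,suppress=True)
for phi in (80,90,95):
    t=place(phi,ph,.60,.309,.006); print(phi,t); print(corners(t,tilt(phi),ph))
s=snap("wrist"); R=np.array(s["R"]);c=-R.T@np.array(s["t"]); p,r=pose(); print("cam in tool",r.inv().apply(c-p))
E
```

```text
80 [0.601 0.298 0.08 ]
[[0.632 0.317 0.008]
 [0.632 0.301 0.006]
 [0.568 0.317 0.008]
 [0.568 0.301 0.006]
 [0.632 0.3   0.127]
 [0.632 0.284 0.125]
 [0.568 0.3   0.127]
 [0.568 0.284 0.125]]
90 [0.601 0.293 0.079]
[[0.632 0.324 0.011]
 [0.632 0.309 0.006]
 [0.568 0.324 0.011]
 [0.568 0.309 0.006]
 [0.632 0.287 0.125]
 [0.632 0.271 0.12 ]
 [0.568 0.287 0.125]
 [0.568 0.271 0.12 ]]
95 [0.601 0.287 0.077]
[[0.632 0.324 0.012]
 [0.632 0.309 0.006]
 [0.568 0.324 0.012]
 [0.568 0.309 0.006]
 [0.632 0.276 0.123]
 [0.632 0.262 0.116]
 [0.568 0.276 0.123]
 [0.568 0.262 0.116]]
cam in tool [ 0.    -0.068 -0.158]
```

Run:
```python
from h import *
p,r=pose()
for a,q in [(85,[0.55,0.17,0.22]),(91,[0.601,0.29,0.18])]: 
    go(q,tilt(a),(p,r)); p,r=np.array(q),tilt(a)
```

```text
units [-0.336, -0.054, 0.83, -0.089, -0.001, -0.001]
units [-0.34, -0.196, 0.82, -0.1, 0.0, 0.0]
```

Emit:
drive_tool:
  moves:
    - [-0.1,-0.02,0.25,-0.03,0,0]
    - [-0.2,-0.04,0.5,-0.06,0,0]
    - [-0.33,-0.05,0.83,-0.09,0,0]
    - [-0.33,-0.05,0.83,-0.09,0,0]
    - [-0.33,-0.05,0.83,-0.09,0,0]

```text
clock: 12.0
tool_pos: [0.5486, 0.1713, 0.2206]
orientation: [95.1, -0.1, -179.8]
force: [-0.8, 0.4, -3.9]
opening: 0.0635
```

Emit:
drive_tool:
  moves:
    - [-0.1,-0.06,0.25,-0.03,0,0]
    - [-0.2,-0.12,0.5,-0.06,0,0]
    - [-0.33,-0.19,0.8,-0.1,0,0]
    - [-0.33,-0.19,0.8,-0.1,0,0]
    - [-0.33,-0.19,0.8,-0.1,0,0]
    - [-0.33,-0.19,0.8,-0.1,0,0]

```text
clock: 12.6
tool_pos: [0.5977, 0.2874, 0.1823]
orientation: [89.2, 0.1, -179.8]
force: [-0.9, -0.3, -4.4]
opening: 0.0638
```

Run:
```python
from h import *
st(); s=snap("scene","s10"); 
ph=padinhand([.4721,-.1878,.0083],-18.3,[.471,-.2017],90)
t=place(90,ph,.60,.309,.007); print(t); go(t,tilt(90)); go(t+[0,0,.02],tilt(90));
```

```text
12.6 p [0.5977 0.2874 0.1823] rpy [ 8.920e+01  1.000e-01 -1.798e+02] F [-0.9 -0.3 -4.4] op 0.0638 q [ -7.  43.  -2. -85. -96.  45.]
[0.6011     0.29310653 0.07958028]
units [-0.021, -0.687, 0.029, 0.014, -0.003, 0.001]
units [-0.021, -0.554, 0.031, 0.014, -0.003, 0.001]
```

View pics/s10.png

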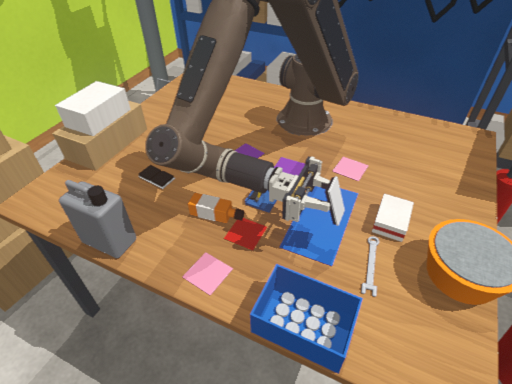

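Run:
```python
from h import *
ph=padinhand([.4721,-.1878,.0083],-18.3,[.471,-.2017],90)
t=place(82,ph,.61,.309,.006); print(t); go(t+[0,0,.03],tilt(82)); go(t,tilt(82),(t+[0,0,.03],tilt(82)))
print(corners(t,tilt(82),ph)[:,1:])
```

```text
[0.6111     0.29549135 0.08008588]
units [-0.088, -0.484, 0.048, 0.147, -0.003, 0.001]
units [-0.0, -0.198, 0.028, 0.0, 0.0, 0.0]
[[0.31687108 0.00886084]
 [0.30112892 0.006     ]
 [0.31687108 0.00886084]
 [0.30112892 0.006     ]
 [0.29541481 0.12692704]
 [0.27967265 0.1240662 ]
 [0.29541481 0.12692704]
 [0.27967265 0.1240662 ]]
```

Emit:
drive_tool:
  moves:
    - [-0.03,-0.15,0.02,0.05,0,0]
    - [-0.06,-0.3,0.03,0.1,0,0]
    - [-0.09,-0.48,0.05,0.147,0,0]
    - [-0.09,-0.48,0.05,0.147,0,0]
    - [-0.09,-0.48,0.05,0.147,0,0]

```text
clock: 13.15
tool_pos: [0.6114, 0.2951, 0.112]
orientation: [97.9, 0.1, -179.8]
force: [0.0, 2.2, -1.1]
opening: 0.064
```

Run:
```python
from h import *
st(); s=snap("scene","s11"); 
ph=padinhand([.4721,-.1878,.0083],-18.3,[.471,-.2017],90)
t=place(82,ph,.61,.309,.006);go(t,tilt(82))
```

```text
13.15 p [0.6114 0.2951 0.112 ] rpy [ 9.790e+01  1.000e-01 -1.798e+02] F [ 0.   2.2 -1.1] op 0.064 q [ -5.  45.  -0. -81. -88.  45.]
units [0.003, -0.211, 0.032, 0.001, -0.002, 0.003]
```

View pics/s11.png

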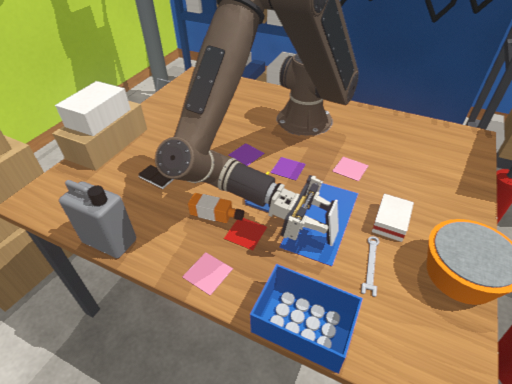

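Emit:
drive_tool:
  moves:
    - [0,-0.05,0.01,0,0,0]
    - [0,-0.1,0.015,0,0,0]
    - [0,-0.15,0.02,0,0,0]
    - [0,-0.2,0.03,0,0,0]
    - [0,-0.2,0.03,0,0,0]

```text
clock: 13.7
tool_pos: [0.611, 0.2954, 0.08]
orientation: [97.9, -0.0, -179.9]
force: [-0.7, 0.3, -3.3]
opening: 0.0635
```

Run:
```python
from h import *
st(); s=snap("scene"); crop(s,"s12",180,140,380,290,4);s=snap("top"); crop(s,"t5",150,120,350,270,4)
```

```text
13.7 p [0.611  0.2954 0.08  ] rpy [  97.9   -0.  -179.9] F [-0.7  0.3 -3.3] op 0.0635 q [ -5.  48.  -0. -81. -87.  48.]
```

View pics/s12.png

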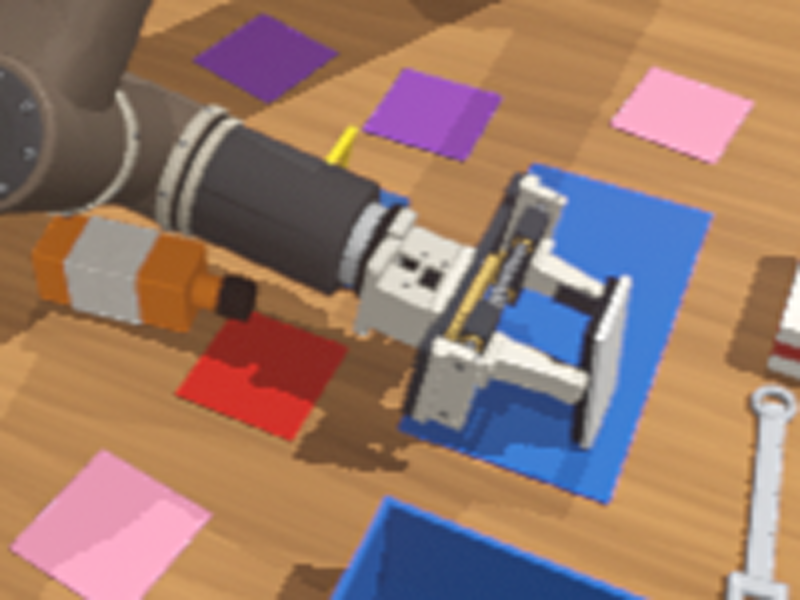

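View pics/t5.png

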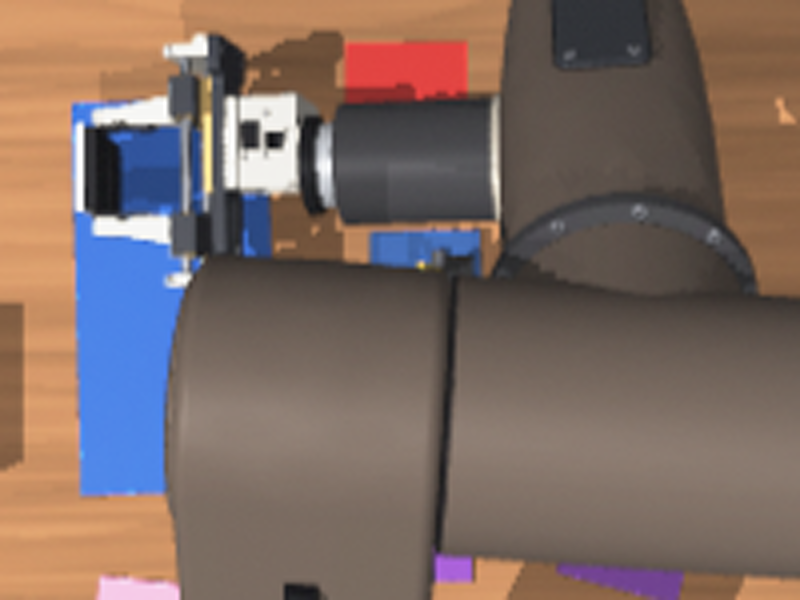

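Emit:
drive_tool:
  moves:
    - [0,-0.013,0,0,0,0]
    - [0,-0.013,0,0,0,0]

```text
clock: 14.0
tool_pos: [0.6114, 0.2952, 0.0793]
orientation: [97.9, 0.1, -179.8]
force: [0.2, -0.8, -4.2]
opening: 0.0637
```

Emit:
drive_tool:
  moves:
    - [0,0,0,0,0,0]
    - [0,0,0,0,0,0]
    - [0,0,0,0,0,0]
    - [0,0,0,0,0,0]
    - [0,0,0,0,0,0]
  fingers: 1

```text
clock: 14.5
tool_pos: [0.6115, 0.2953, 0.0796]
orientation: [97.9, 0.1, -179.8]
force: [0.3, 0.4, 0.5]
opening: 0.0874
```

Run:
```python
from h import *
st(); s=snap("scene"); crop(s,"s13",180,140,380,290,4);
```

```text
14.5 p [0.6115 0.2953 0.0796] rpy [ 9.790e+01  1.000e-01 -1.798e+02] F [0.3 0.4 0.5] op 0.0874 q [ -5.  48.   0. -81. -87.  48.]
```

View pics/s13.png

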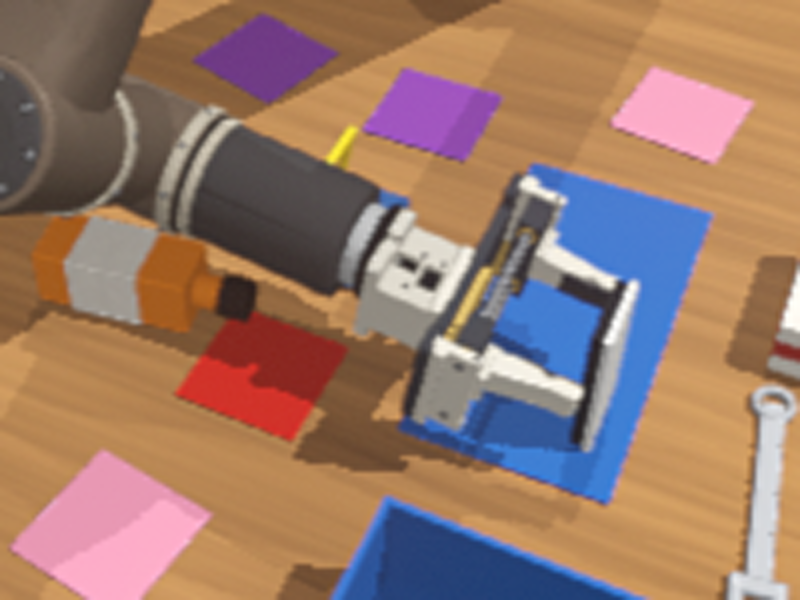

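Emit:
drive_tool:
  moves:
    - [0,0,-0.2,0,0,0]
    - [0,0,-0.4,0,0,0]
    - [0,0,-0.6,0,0,0]
    - [0,0.2,-0.7,0,0,0]
    - [0,0.6,-0.7,0,0,0]
    - [0,1,-0.7,0,0,0]
    - [0,1,-0.7,0,0,0]

```text
clock: 15.25
tool_pos: [0.6122, 0.212, 0.2478]
orientation: [97.9, 0.5, -179.8]
force: [-0.0, -0.1, 0.1]
opening: 0.0876
```

Run:
```python
from h import *
st(); s=snap("scene"); crop(s,"s14",180,140,380,290,4)
p,r=pose()
for a,q in [(35,[0.61,0.26,0.27]),(0,[0.61,0.36,0.2])]: 
    go(q,tilt(a),(p,r)); p,r=np.array(q),tilt(a)
```

```text
15.25 p [0.6122 0.212  0.2478] rpy [  97.9    0.5 -179.8] F [-0.  -0.1  0.1] op 0.0876 q [-11.  34.   2. -77. -95.  33.]
units [0.014, 0.179, 0.296, 0.784, 0.003, 0.011]
units [0.0, 0.278, 0.765, 0.583, -0.0, -0.0]
```

View pics/s14.png

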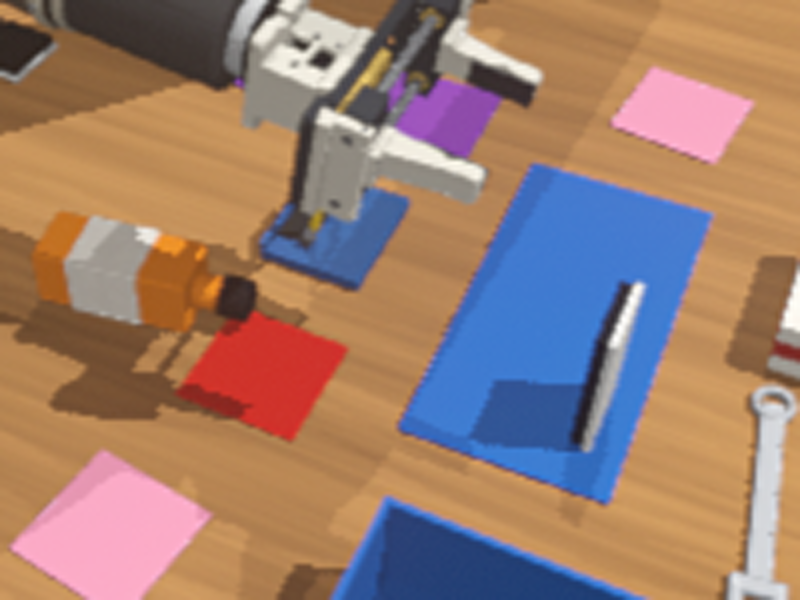

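Emit:
drive_tool:
  moves:
    - [0,0.18,0.1,0.15,0,0]
    - [0,0.18,0.2,0.3,0,0]
    - [0.01,0.18,0.3,0.45,0,0.01]
    - [0.01,0.18,0.3,0.6,0,0.01]
    - [0.01,0.18,0.3,0.78,0,0.01]
    - [0.01,0.18,0.3,0.78,0,0.01]
    - [0.01,0.18,0.3,0.78,0,0.01]
  fingers: -1

```text
clock: 16.0
tool_pos: [0.6097, 0.2632, 0.2722]
orientation: [144.8, 0.4, -179.9]
force: [-0.7, 0.1, -0.2]
opening: 0.0373
```

Emit:
drive_tool:
  moves:
    - [0,0.28,0.1,0.15,0,0]
    - [0,0.28,0.3,0.3,0,0]
    - [0,0.28,0.5,0.45,0,0]
    - [0,0.28,0.7,0.58,0,0]
    - [0,0.28,0.76,0.58,0,0]
    - [0,0.28,0.76,0.58,0,0]

```text
clock: 16.6
tool_pos: [0.6077, 0.3638, 0.1981]
orientation: [179.8, -0.1, -179.7]
force: [0.3, -0.1, -0.8]
opening: 0.0004
```

Run:
```python
from h import *
st(); s=snap("scene","s15")
go([0.61,0.36,0.09],tilt(0))
```

```text
16.6 p [0.6077 0.3638 0.1981] rpy [ 1.798e+02 -1.000e-01 -1.797e+02] F [ 0.3 -0.1 -0.8] op 0.0004 q [ 47.  25.   3.  -0. -69. -46.]
units [-0.007, -0.023, 0.735, 0.005, 0.001, 0.003]
```

View pics/s15.png

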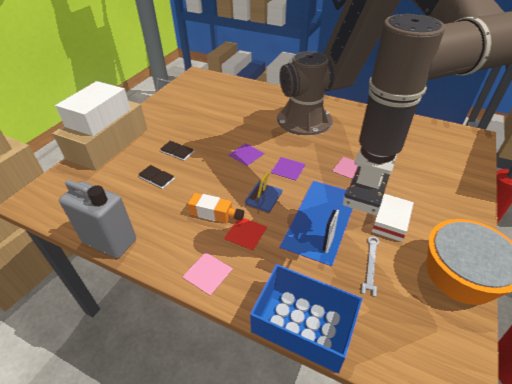

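Emit:
drive_tool:
  moves:
    - [0,0,0.3,0,0,0]
    - [0,0,0.65,0,0,0]
    - [0,0,0.65,0,0,0]
    - [0,-0.08,0.65,0,0,0]
    - [0,-0.16,0.65,0,0,0]
    - [0,-0.24,0.65,0,0,0]
    - [0,-0.32,0.65,0,0,0]
    - [0,-0.32,0.65,0,0,0]

```text
clock: 17.45
tool_pos: [0.6096, 0.3137, 0.1043]
orientation: [179.6, 0.2, -179.9]
force: [-0.9, -0.1, 0.5]
opening: 0.0005
```

Emit:
drive_tool:
  moves:
    - [0,-0.1,0,0,0,0]
    - [0,-0.2,0,0,0,0]
    - [0,-0.2,0,0,0,0]

```text
clock: 17.75
tool_pos: [0.6095, 0.2816, 0.1043]
orientation: [179.6, 0.1, -180.0]
force: [-0.3, 0.4, 0.7]
opening: 0.0004
```

Run:
```python
from h import *
st(); s=snap("scene"); crop(s,"s16",230,140,430,290,4)
```

```text
17.75 p [0.6095 0.2816 0.1043] rpy [ 1.796e+02  1.000e-01 -1.800e+02] F [-0.3  0.4  0.7] op 0.0004 q [ 41.  25.  -9.  -0. -56. -41.]
```

View pics/s16.png

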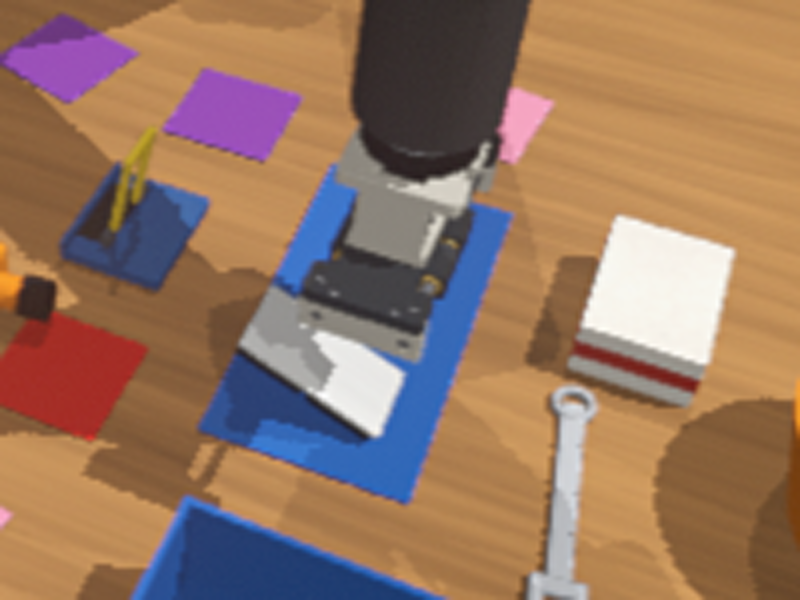

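Emit:
drive_tool:
  moves:
    - [0,0,-0.3,0,0,0]
    - [0,-0.3,-0.7,0,0,0]
    - [0,-0.6,-0.7,0,0,0]
    - [0,-1,-0.7,0,0,0]
    - [0,-1,-0.7,0,0,0]
  fingers: 1

```text
clock: 18.3
tool_pos: [0.6094, 0.1291, 0.2097]
orientation: [179.6, 0.2, 180.0]
force: [-0.4, 0.4, -0.2]
opening: 0.0347
```

Emit:
drive_tool:
  moves:
    - [0,-0.33,0,0,0,0]
    - [0,-0.66,0,0,0,0]
    - [0,-1,0,0,0,0]
    - [0,-1,0,0,0,0]

```text
clock: 18.7
tool_pos: [0.6088, -0.0254, 0.2086]
orientation: [179.6, 0.2, 179.8]
force: [0.6, -0.1, -0.2]
opening: 0.067
```

Run:
```python
from h import *
st(); s=snap("top","t6"); s2=snap("scene","s17")
```

```text
18.7 p [ 0.6088 -0.0254  0.2086] rpy [179.6   0.2 179.8] F [ 0.6 -0.1 -0.2] op 0.067 q [ 16.  15. -10.  -0. -65. -16.]
```

View pics/t6.png

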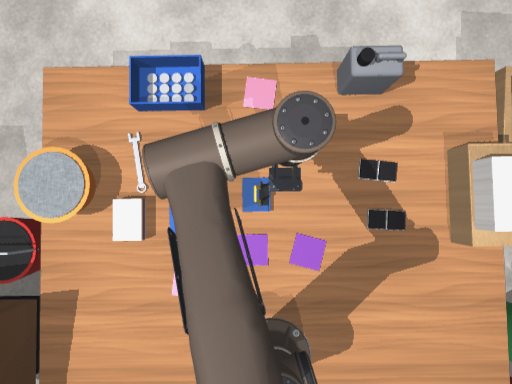

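View pics/s17.png

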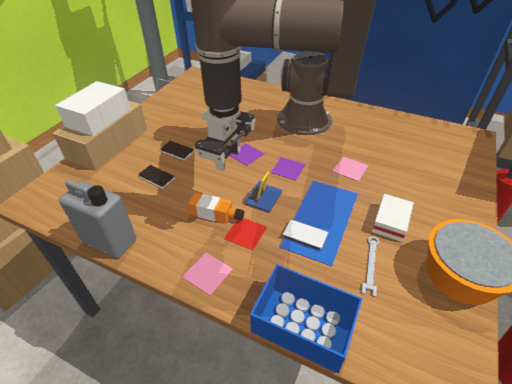

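```bash
cat >> h.py <<'E'
def tilt2(phi,d): return Ro.from_euler("z",d,degrees=True)*tilt(phi)
def seq(L,start=None):
    p,r=start or pose()
    for q,R in L:
        go(q,R,(p,r)); p,r=np.array(q),R
E
python3 - <<'E'
from h import *
s=snap("top")
s2=snap("scene")
print(pix(s,[.584,-.35,.016]),pix(s,[.4254,-.373,.016]))
seq([([.6,-.17,.2],tilt2(-10,-5.6)),([.586,-.31,.13],tilt2(-35,-5.6)),([.586,-.33,.05],tilt2(-35,-5.6)),([.586,-.33,.008],tilt2(-35,-5.6))])
E
```

```text
(np.float64(378.21628566557297), np.float64(170.35249253677958)) (np.float64(387.04542166589636), np.float64(219.66257407303397))
units [0.064, -0.999, 0.049, 0.174, 0.012, 0.093]
units [0.002, -0.843, 0.622, 0.417, -0.0, 0.0]
units [-0.013, 0.197, 0.513, 0.0, 0.0, 0.0]
units [0.0, 0.161, 0.229, 0.0, 0.0, 0.0]
```

Emit:
drive_tool:
  moves:
    - [0.02,-0.33,0.02,0.06,0,0.03]
    - [0.04,-0.66,0.04,0.12,0.01,0.06]
    - [0.064,-1,0.05,0.17,0.01,0.09]
    - [0.064,-1,0.05,0.17,0.01,0.09]
    - [0.064,-1,0.05,0.17,0.01,0.09]

```text
clock: 19.4
tool_pos: [0.6001, -0.1694, 0.1994]
orientation: [-170.3, 0.1, 174.6]
force: [-0.5, -0.5, 1.4]
opening: 0.0877
```

Emit:
drive_tool:
  moves:
    - [0,-0.28,0.2,0.14,0,0]
    - [0,-0.56,0.4,0.28,0,0]
    - [0,-0.84,0.62,0.42,0,0]
    - [0,-0.84,0.62,0.42,0,0]
    - [0,-0.84,0.62,0.42,0,0]
    - [0,-0.84,0.62,0.42,0,0]

```text
clock: 20.0
tool_pos: [0.5885, -0.3074, 0.1298]
orientation: [-145.1, 0.2, 174.7]
force: [0.6, -0.2, 1.4]
opening: 0.0876
```

Run:
```python
from h import *
st(); s=snap("wrist","w5")
seq([([.586,-.33,.05],tilt2(-35,-5.6)),([.586,-.33,.008],tilt2(-35,-5.6))])
```

```text
20.0 p [ 0.5885 -0.3074  0.1298] rpy [-145.1    0.2  174.7] F [ 0.6 -0.2  1.4] op 0.0876 q [  3.  23. -35.  48. -50. -46.]
units [0.008, 0.182, 0.527, 0.002, 0.006, 0.002]
units [0.0, 0.161, 0.229, 0.0, 0.0, 0.0]
```

View pics/w5.png

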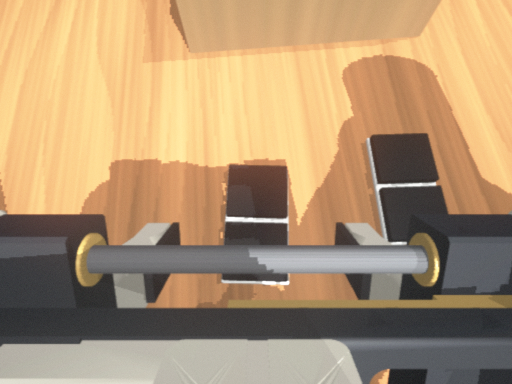

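Pad a is centred between the fingers (columns 225–290) and aligned. Descending.

Emit:
drive_tool:
  moves:
    - [0.01,0.09,0.26,0,0,0]
    - [0.01,0.18,0.52,0,0,0]
    - [0.01,0.18,0.52,0,0,0]
    - [0.01,0.18,0.52,0,0,0]

```text
clock: 20.45
tool_pos: [0.5865, -0.3297, 0.0523]
orientation: [-145.1, 0.3, 174.7]
force: [-0.3, 0.1, 0.7]
opening: 0.0878
```

Run:
```python
from h import *
st()
seq([([.586,-.33,.008],tilt2(-35,-5.6))])
```

```text
20.45 p [ 0.5865 -0.3297  0.0523] rpy [-145.1    0.3  174.7] F [-0.3  0.1  0.7] op 0.0878 q [ -2.  28. -40.  59. -42. -56.]
units [0.005, 0.167, 0.243, 0.002, 0.006, 0.001]
```

Emit:
drive_tool:
  moves:
    - [0,0.08,0.12,0,0,0]
    - [0,0.165,0.24,0,0,0]
    - [0,0.165,0.24,0,0,0]
    - [0,0.165,0.24,0,0,0]

```text
clock: 20.85
tool_pos: [0.5882, -0.33, 0.0109]
orientation: [-145.1, 0.4, 174.7]
force: [0.1, 0.2, 0.3]
opening: 0.0876
```

Emit:
drive_tool:
  moves:
    - [0,0,0,0,0,0]
    - [0,0,0,0,0,0]
    - [0,0,0,0,0,0]
    - [0,0,0,0,0,0]
  fingers: -1

```text
clock: 21.25
tool_pos: [0.5885, -0.33, 0.0117]
orientation: [-145.1, 0.5, 174.7]
force: [-1.8, 4.6, 5.3]
opening: 0.0633
```

Emit:
drive_tool:
  moves:
    - [0,-0.1,-0.15,0,0,0]
    - [0,-0.25,-0.36,0,0,0]
    - [0,-0.4,-0.57,0,0,0]
    - [0,-0.57,-0.82,0,0,0]
    - [0,-0.57,-0.82,0,0,0]

```text
clock: 21.75
tool_pos: [0.5903, -0.3288, 0.1671]
orientation: [-145.1, 1.0, 174.8]
force: [2.0, 1.7, -4.1]
opening: 0.0632
```

Run:
```python
from h import *
st(); snap("wrist","w6")
```

```text
21.75 p [ 0.5903 -0.3288  0.1671] rpy [-145.1    1.   174.8] F [ 2.   1.7 -4.1] op 0.0632 q [  2.  20. -32.  46. -52. -42.]
```

View pics/w6.png

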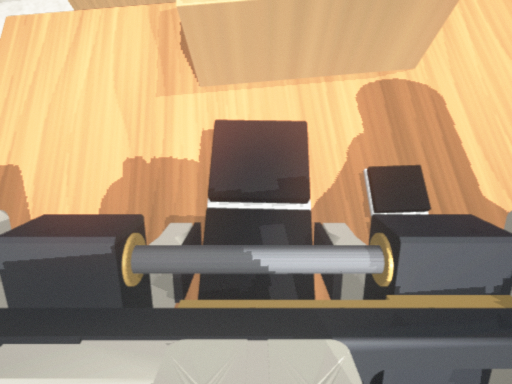

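Run:
```python
from h import *
seq([([.57,-.23,.24],tilt2(-5,-4)),([.55,-.12,.28],tilt2(30,-2)),([.53,0.02,.28],tilt2(60,0)),([.53,.16,.24],tilt2(72,0))])
```

```text
units [0.179, 0.238, -0.786, -0.498, 0.005, -0.025]
units [0.184, 0.696, -0.329, -0.583, 0.007, -0.033]
units [0.166, 0.804, 0.464, -0.5, 0.024, -0.024]
units [0.0, 0.236, 0.942, -0.2, 0.0, 0.0]
```

Emit:
drive_tool:
  moves:
    - [0.04,0.06,-0.2,-0.12,0,0]
    - [0.08,0.12,-0.4,-0.25,0,0]
    - [0.13,0.18,-0.6,-0.37,0,-0.02]
    - [0.18,0.24,-0.78,-0.5,0,-0.02]
    - [0.18,0.24,-0.78,-0.5,0,-0.02]
    - [0.18,0.24,-0.78,-0.5,0,-0.02]

```text
clock: 22.4
tool_pos: [0.5691, -0.2318, 0.2377]
orientation: [-174.9, 0.3, 175.7]
force: [0.9, 0.6, -3.7]
opening: 0.0636
```

Emit:
drive_tool:
  moves:
    - [0.04,0.14,-0.07,-0.12,0,0]
    - [0.08,0.28,-0.13,-0.24,0,-0.01]
    - [0.11,0.42,-0.2,-0.36,0,-0.02]
    - [0.15,0.56,-0.26,-0.48,0,-0.03]
    - [0.18,0.7,-0.33,-0.58,0,-0.03]
    - [0.18,0.7,-0.33,-0.58,0,-0.03]
    - [0.18,0.7,-0.33,-0.58,0,-0.03]

```text
clock: 23.1
tool_pos: [0.5489, -0.123, 0.2744]
orientation: [150.6, 0.3, 177.3]
force: [0.6, -0.7, -4.0]
opening: 0.0635
```

Emit:
drive_tool:
  moves:
    - [0.04,0.16,0.09,-0.12,0,0]
    - [0.08,0.32,0.18,-0.24,0.01,-0.01]
    - [0.12,0.48,0.28,-0.36,0.02,-0.02]
    - [0.166,0.64,0.37,-0.48,0.02,-0.02]
    - [0.166,0.8,0.46,-0.5,0.02,-0.02]
    - [0.166,0.8,0.46,-0.5,0.02,-0.02]
    - [0.166,0.8,0.46,-0.5,0.02,-0.02]

```text
clock: 23.8
tool_pos: [0.53, 0.0168, 0.272]
orientation: [120.9, 0.2, 179.1]
force: [-0.6, 0.1, -3.3]
opening: 0.0635
```

Run:
```python
from h import *
st(); snap("scene","s18");snap("wrist","w7")
seq([([.53,.16,.24],tilt2(72,0))])
```

```text
23.8 p [0.53   0.0168 0.272 ] rpy [120.9   0.2 179.1] F [-0.6  0.1 -3.3] op 0.0635 q [-20.  20.   2. -55. -96.  26.]
units [0.019, 0.302, 0.934, -0.214, 0.016, -0.002]
```

View pics/s18.png

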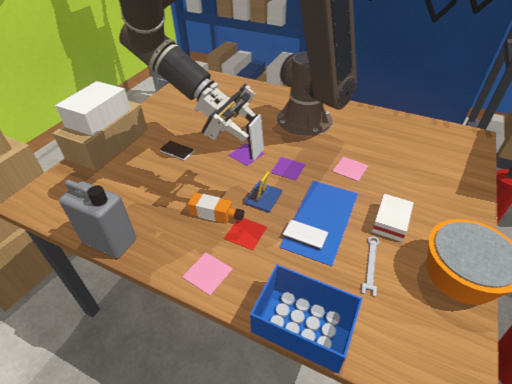

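View pics/w7.png

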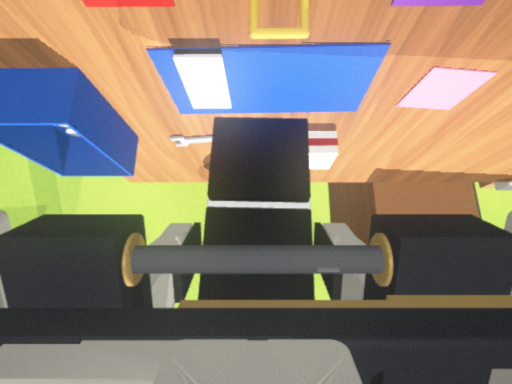

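```bash
cat >> h.py <<'E'
def padinhand2(p_pick,R_pick,pc,ang):
    Rp=Ro.from_euler("z",ang,degrees=True)
    return R_pick.inv().apply(np.r_[pc,0]-np.array(p_pick)), R_pick.inv()*Rp
def steelpads(s,win):
    v0,v1,u0,u1=win; hsv=cv2.cvtColor(s["pixels"],cv2.COLOR_RGB2HSV)
    m=((hsv[...,1]<60)&(hsv[...,2]>110)).astype(np.uint8); M=np.zeros_like(m); M[v0:v1,u0:u1]=m[v0:v1,u0:u1]
    n,l,t,c=cv2.connectedComponentsWithStats(M)
    for i in range(1,n):
        if t[i,4]>150:
            W=np.array([w(s,u,v,.02)[:2] for v,u in np.argwhere(l==i)],np.float32)
            (cx,cy),sz,an=cv2.minAreaRect(W); print("steel n",t[i,4],"pix",c[i].round(),"ctr",round(cx,3),round(cy,3),"size",np.round(sz,3),"ang",round(an,1), "mean",W.mean(0).round(3))
E
python3 - <<'E'
from h import *
s=snap("scene"); steelpads(s,(170,265,270,345))
ph=padinhand2([.5885,-.33,.0117],tilt2(-34.9,-5.3),[.584,-.35],84.4)
for phi in (72,75,80):
    t=place(phi,ph,.53,.309,.006); print(phi,t); print(corners(t,tilt(phi),ph)[::2,1:])
E
```

```text
steel n 731 pix [305. 233.] ctr 0.612 0.227 size [0.068 0.123] ang 0.3 mean [0.613 0.229]
72 [0.53263335 0.28976238 0.08427054]
[[0.32435772 0.01065124]
 [0.32426031 0.01097186]
 [0.28947394 0.12546729]
 [0.28937652 0.12578792]]
75 [0.53263335 0.28570077 0.0831539 ]
[[0.32410164 0.01144607]
 [0.32398758 0.01176116]
 [0.28325665 0.1242791 ]
 [0.28314259 0.12459419]]
80 [0.53263335 0.27907876 0.08082468]
[[0.32358325 0.01273657]
 [0.32344216 0.01304052]
 [0.27305964 0.12158036]
 [0.27291855 0.12188431]]
```

Run:
```python
from h import *
t=np.array([.533,.29,.0843])
seq([([.532,.15,.22],tilt2(70,0)),(t+[0,0,.09],tilt2(72,0)),(t+[0,0,.02],tilt2(72,0)),(t,tilt2(72,0))])
```

```text
units [0.007, 0.151, 0.947, -0.18, 0.017, -0.002]
units [-0.007, 0.033, 0.981, -0.033, 0.0, 0.0]
units [-0.0, -0.444, 0.144, 0.0, 0.0, 0.0]
units [-0.0, -0.127, 0.041, 0.0, 0.0, 0.0]
```

Emit:
drive_tool:
  moves:
    - [0,0.05,0.3,-0.06,0,0]
    - [0,0.1,0.6,-0.12,0.01,0]
    - [0.01,0.15,0.94,-0.18,0.017,0]
    - [0.01,0.15,0.94,-0.18,0.017,0]
    - [0.01,0.15,0.94,-0.18,0.017,0]

```text
clock: 24.45
tool_pos: [0.531, 0.1495, 0.2193]
orientation: [110.1, -0.2, -179.9]
force: [0.7, -1.3, -3.8]
opening: 0.0635
```

Emit:
drive_tool:
  moves:
    - [0,0.01,0.3,-0.01,0,0]
    - [0,0.02,0.6,-0.02,0,0]
    - [-0.01,0.03,0.98,-0.03,0,0]
    - [-0.01,0.03,0.98,-0.03,0,0]
    - [-0.01,0.03,0.98,-0.03,0,0]

```text
clock: 24.95
tool_pos: [0.5322, 0.2895, 0.1732]
orientation: [108.4, -0.1, -179.8]
force: [0.1, -0.8, -3.7]
opening: 0.0635
```

Run:
```python
from h import *
st(); snap("scene","s19")
t=np.array([.533,.29,.0843])
seq([(t+[0,0,.02],tilt2(72,0)),(t,tilt2(72,0))])
```

```text
24.95 p [0.5322 0.2895 0.1732] rpy [ 1.084e+02 -1.000e-01 -1.798e+02] F [ 0.1 -0.8 -3.7] op 0.0635 q [ -2.  29. -10. -74. -80.  38.]
units [-0.003, -0.435, 0.155, -0.006, -0.003, -0.001]
units [-0.0, -0.127, 0.041, 0.0, 0.0, 0.0]
```

View pics/s19.png

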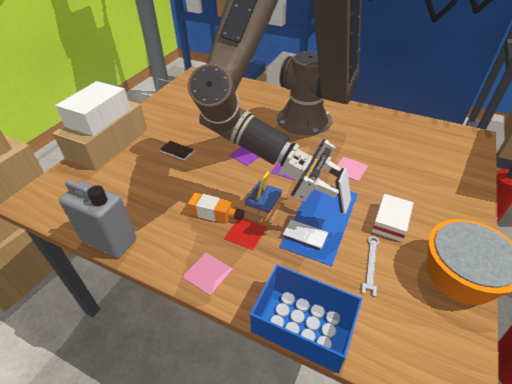

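Emit:
drive_tool:
  moves:
    - [0,-0.1,0.035,0,0,0]
    - [0,-0.2,0.07,0,0,0]
    - [0,-0.3,0.11,0,0,0]
    - [0,-0.43,0.155,0,0,0]
    - [0,-0.43,0.155,0,0,0]

```text
clock: 25.5
tool_pos: [0.5329, 0.2883, 0.1033]
orientation: [108.5, -0.2, -180.0]
force: [-0.4, 0.1, -3.6]
opening: 0.0635
```

Run:
```python
from h import *
st(); s=snap("scene");crop(s,"s20",200,120,400,270,4)
t=np.array([.533,.29,.0843])
seq([(t,tilt2(72,0))])
```

```text
25.5 p [0.5329 0.2883 0.1033] rpy [ 108.5   -0.2 -180. ] F [-0.4  0.1 -3.6] op 0.0635 q [ -2.  36. -11. -75. -78.  45.]
units [0.001, -0.126, 0.052, -0.007, -0.002, -0.002]
```

View pics/s20.png

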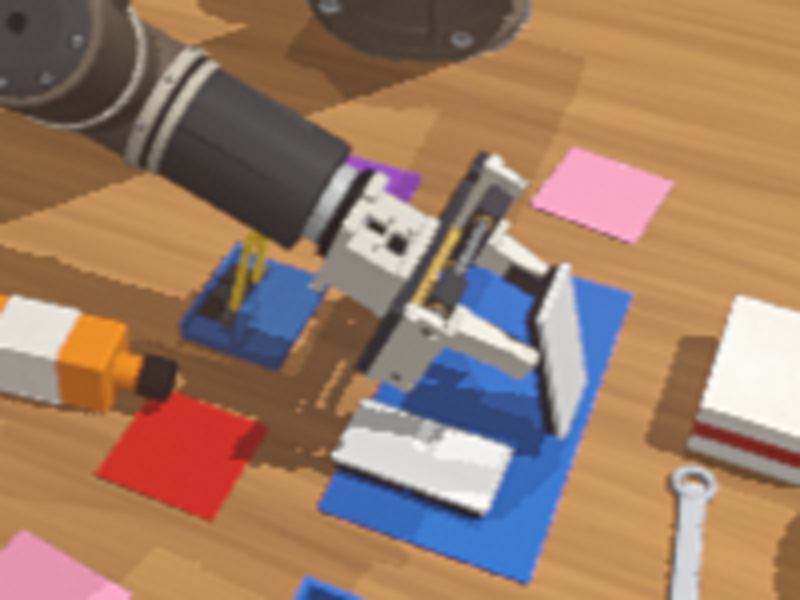

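Emit:
drive_tool:
  moves:
    - [0,-0.04,0.015,0,0,0]
    - [0,-0.08,0.03,0,0,0]
    - [0,-0.125,0.05,0,0,0]
    - [0,-0.125,0.05,0,0,0]

```text
clock: 25.95
tool_pos: [0.5329, 0.2898, 0.0838]
orientation: [108.4, -0.2, -179.9]
force: [-0.7, -0.2, -3.7]
opening: 0.0635
```

Emit:
drive_tool:
  moves:
    - [0,0,0,0,0,0]
    - [0,0,0,0,0,0]
    - [0,0,0,0,0,0]
    - [0,0,0,0,0,0]
  fingers: 1

```text
clock: 26.35
tool_pos: [0.5331, 0.2899, 0.0843]
orientation: [108.4, -0.1, -179.9]
force: [-0.8, -0.6, 1.4]
opening: 0.0861
```

Run:
```python
from h import *
st(); s=snap("scene");crop(s,"s21",200,120,400,270,4)
```

```text
26.35 p [0.5331 0.2899 0.0843] rpy [ 1.084e+02 -1.000e-01 -1.799e+02] F [-0.8 -0.6  1.4] op 0.0861 q [ -2.  38. -11. -76. -78.  47.]
```

View pics/s21.png

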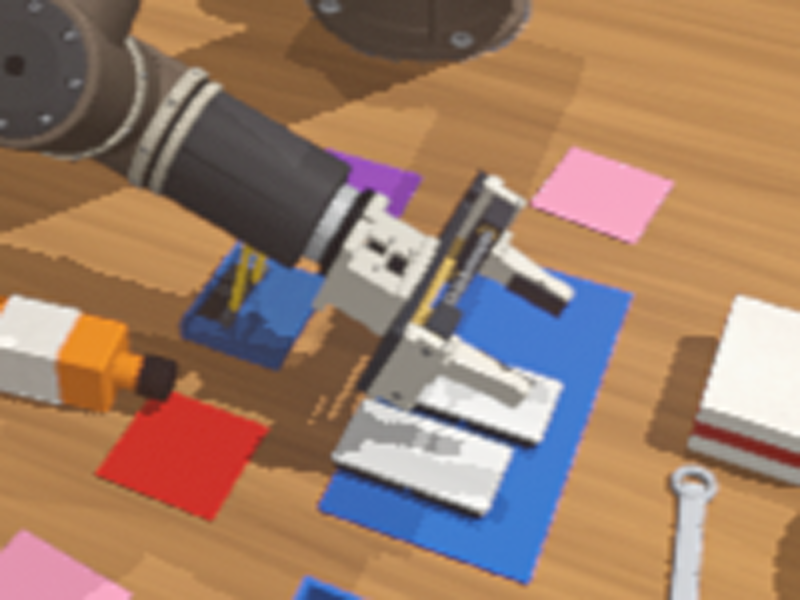

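Emit:
drive_tool:
  moves:
    - [0,0.2,-0.07,0,0,0]
    - [0,0.5,-0.16,0,0,0]
    - [0,0.75,-0.25,0,0,0]
    - [0,1,-0.33,0,0,0]
    - [0,1,-0.33,0,0,0]

```text
clock: 26.9
tool_pos: [0.5348, 0.2905, 0.2486]
orientation: [108.4, 0.5, -179.9]
force: [0.4, 0.2, -0.3]
opening: 0.0878
```

Run:
```python
from h import *
st(); s=snap("scene","s22"); steelpads(s,(170,265,270,345))
d=-2.8
seq([([.52,.16,.26],tilt2(45,d)),([.5,.02,.26],tilt2(20,d)),([.48,-.12,.24],tilt2(-5,d)),([.45,-.26,.2],tilt2(-25,d))])
```

```text
26.9 p [0.5348 0.2905 0.2486] rpy [ 108.4    0.5 -179.9] F [ 0.4  0.2 -0.3] op 0.0878 q [ -1.  22.  -8. -73. -82.  29.]
steel n 274 pix [319. 173.] ctr 0.344 0.179 size [0.053 0.165] ang 25.3 mean [0.336 0.178]
steel n 644 pix [319. 217.] ctr 0.532 0.242 size [0.068 0.123] ang 0.7 mean [0.533 0.244]
steel n 740 pix [305. 233.] ctr 0.612 0.227 size [0.069 0.123] ang 0.3 mean [0.612 0.229]
units [0.095, -0.185, -0.855, 0.443, -0.039, 0.03]
units [0.088, -0.664, -0.664, 0.417, -0.0, -0.0]
units [0.088, -0.928, -0.196, 0.417, -0.0, 0.0]
units [0.154, -0.915, 0.348, 0.333, -0.0, 0.0]
```

View pics/s22.png

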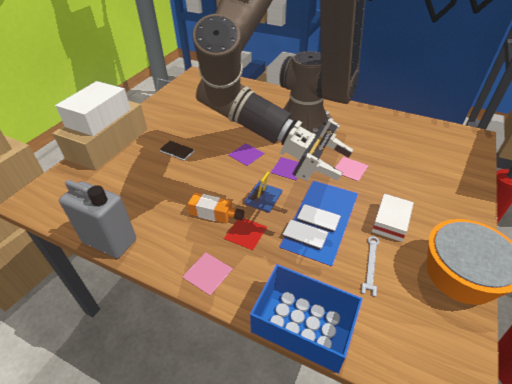

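Emit:
drive_tool:
  moves:
    - [0.03,-0.06,-0.28,0.14,-0.01,0.01]
    - [0.06,-0.12,-0.56,0.28,-0.02,0.02]
    - [0.095,-0.18,-0.85,0.44,-0.04,0.03]
    - [0.095,-0.18,-0.85,0.44,-0.04,0.03]
    - [0.095,-0.18,-0.85,0.44,-0.04,0.03]

```text
clock: 27.45
tool_pos: [0.5194, 0.1616, 0.2612]
orientation: [134.8, 0.1, 177.2]
force: [-1.4, 1.2, 0.4]
opening: 0.0874
```

Emit:
drive_tool:
  moves:
    - [0.03,-0.22,-0.22,0.14,0,0]
    - [0.06,-0.44,-0.44,0.28,0,0]
    - [0.09,-0.66,-0.66,0.42,0,0]
    - [0.09,-0.66,-0.66,0.42,0,0]
    - [0.09,-0.66,-0.66,0.42,0,0]

```text
clock: 27.95
tool_pos: [0.4979, 0.0242, 0.2586]
orientation: [159.8, -0.2, 177.3]
force: [0.6, -0.0, -0.6]
opening: 0.0876
```

Emit:
drive_tool:
  moves:
    - [0.03,-0.3,-0.06,0.14,0,0]
    - [0.06,-0.6,-0.12,0.28,0,0]
    - [0.09,-0.93,-0.2,0.42,0,0]
    - [0.09,-0.93,-0.2,0.42,0,0]
    - [0.09,-0.93,-0.2,0.42,0,0]

```text
clock: 28.45
tool_pos: [0.4766, -0.1149, 0.2366]
orientation: [-175.3, -0.4, 177.2]
force: [-0.4, 0.1, 0.3]
opening: 0.0879
```

Run:
```python
from h import *
st(); s=snap("top"); crop(s,"t7",320,130,440,250,5)
d=-2.8
seq([([.435,-.26,.2],tilt2(-20,d)),([.426,-.34,.1],tilt2(-25,d)),([.426,-.353,.04],tilt2(-25,d))])
```

```text
28.45 p [ 0.4766 -0.1149  0.2366] rpy [-175.3   -0.4  177.2] F [-0.4  0.1  0.3] op 0.0879 q [ 13.   2. -23.   5. -66. -18.]
units [0.234, -0.957, 0.33, 0.255, -0.005, 0.001]
units [0.034, -0.275, 0.81, 0.083, -0.0, 0.0]
units [-0.004, 0.091, 0.399, 0.0, 0.0, 0.0]
```

View pics/t7.png

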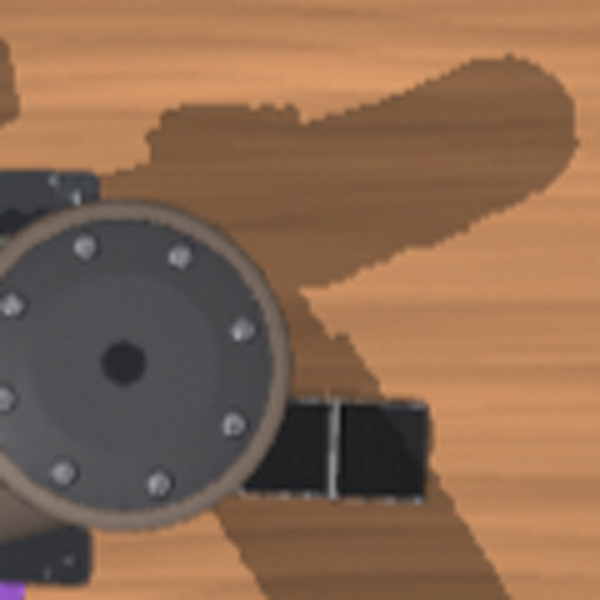

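Emit:
drive_tool:
  moves:
    - [0.08,-0.32,0.11,0.08,0,0]
    - [0.16,-0.64,0.22,0.16,0,0]
    - [0.23,-0.96,0.33,0.25,0,0]
    - [0.23,-0.96,0.33,0.25,0,0]
    - [0.23,-0.96,0.33,0.25,0,0]

```text
clock: 29.0
tool_pos: [0.4351, -0.2607, 0.1995]
orientation: [-160.5, -0.3, 177.0]
force: [0.1, 0.5, 0.7]
opening: 0.0874
```

Emit:
drive_tool:
  moves:
    - [0.01,-0.1,0.27,0.03,0,0]
    - [0.02,-0.2,0.54,0.06,0,0]
    - [0.03,-0.27,0.8,0.08,0,0]
    - [0.03,-0.27,0.8,0.08,0,0]
    - [0.03,-0.27,0.8,0.08,0,0]

```text
clock: 29.5
tool_pos: [0.4268, -0.3392, 0.1007]
orientation: [-155.7, -0.3, 176.9]
force: [-0.0, 0.1, 0.9]
opening: 0.0874
```

Run:
```python
from h import *
st(); snap("wrist","w8")
d=-2.8
seq([([.426,-.353,.03],tilt2(-25,d)),([.426,-.353,.008],tilt2(-25,d))])
```

```text
29.5 p [ 0.4268 -0.3392  0.1007] rpy [-155.7   -0.3  176.9] F [-0.   0.1  0.9] op 0.0874 q [ -6.  11. -51.  44. -36. -35.]
units [0.006, 0.11, 0.474, 0.011, -0.004, -0.002]
units [0.0, 0.062, 0.133, 0.0, 0.0, 0.0]
```

View pics/w8.png

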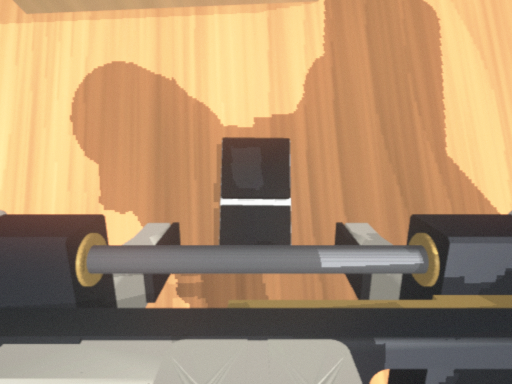

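Run:
```python
from h import *
d=-2.8
seq([([.426,-.353,.04],tilt2(-17,d)),([.426,-.353,.007],tilt2(-17,d))])
```

```text
units [0.006, 0.083, 0.413, -0.122, -0.004, -0.003]
units [0.0, 0.064, 0.21, 0.0, 0.0, 0.0]
```

Emit:
drive_tool:
  moves:
    - [0,0.04,0.2,-0.06,0,0]
    - [0.006,0.083,0.41,-0.12,0,0]
    - [0.006,0.083,0.41,-0.12,0,0]
    - [0.006,0.083,0.41,-0.12,0,0]

```text
clock: 29.95
tool_pos: [0.4282, -0.3528, 0.0421]
orientation: [-162.8, -0.0, 177.0]
force: [0.5, -0.2, -0.4]
opening: 0.0878
```

Run:
```python
from h import *
d=-2.8
st();seq([([.426,-.353,.007],tilt2(-17,d))])
```

```text
29.95 p [ 0.4282 -0.3528  0.0421] rpy [-162.8   -0.   177. ] F [ 0.5 -0.2 -0.4] op 0.0878 q [-12.  17. -49.  40. -27. -27.]
units [0.014, 0.067, 0.224, -0.003, -0.001, -0.004]
```

Emit:
drive_tool:
  moves:
    - [0.01,0.03,0.11,0,0,0]
    - [0.01,0.067,0.22,0,0,0]
    - [0.01,0.067,0.22,0,0,0]
    - [0.01,0.067,0.22,0,0,0]

```text
clock: 30.35
tool_pos: [0.4274, -0.3532, 0.0092]
orientation: [-162.7, 0.1, 177.0]
force: [-0.2, 0.5, 0.3]
opening: 0.0878
```

Emit:
drive_tool:
  moves:
    - [0,0,0,0,0,0]
    - [0,0,0,0,0,0]
    - [0,0,0,0,0,0]
    - [0,0,0,0,0,0]
  fingers: -1

```text
clock: 30.75
tool_pos: [0.4278, -0.3532, 0.0098]
orientation: [-162.7, 0.1, 177.0]
force: [-1.9, 3.4, 7.0]
opening: 0.0632
```

Emit:
drive_tool:
  moves:
    - [0,-0.08,-0.25,0,0,0]
    - [0,-0.16,-0.5,0,0,0]
    - [0,-0.24,-0.75,0,0,0]
    - [0,-0.32,-1,0,0,0]
    - [0,-0.32,-1,0,0,0]

```text
clock: 31.25
tool_pos: [0.4307, -0.3546, 0.1724]
orientation: [-162.7, 0.6, 177.1]
force: [0.4, 0.3, -3.5]
opening: 0.0636
```

Run:
```python
from h import *
st(); snap("wrist","w9")
seq([([.44,-.25,.24],tilt2(5,-2)),([.45,-.14,.28],tilt2(38,-1)),([.45,0.0,.28],tilt2(65,0)),([.44,.14,.24],tilt2(76,0))])
```

```text
31.25 p [ 0.4307 -0.3546  0.1724] rpy [-162.7    0.6  177.1] F [ 0.4  0.3 -3.5] op 0.0636 q [ -9.   7. -36.  24. -47. -11.]
units [-0.04, 0.527, -0.656, -0.371, 0.005, -0.017]
units [-0.041, 0.756, -0.202, -0.55, 0.006, -0.016]
units [0.016, 0.735, 0.575, -0.45, 0.013, -0.01]
units [0.067, 0.153, 0.959, -0.183, 0.0, 0.0]
```

View pics/w9.png

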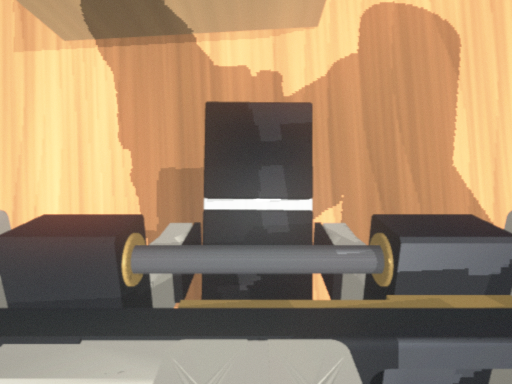

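Emit:
drive_tool:
  moves:
    - [-0.01,0.13,-0.16,-0.09,0,0]
    - [-0.02,0.26,-0.33,-0.18,0,0]
    - [-0.03,0.4,-0.5,-0.28,0,-0.01]
    - [-0.04,0.53,-0.66,-0.37,0,-0.02]
    - [-0.04,0.53,-0.66,-0.37,0,-0.02]
    - [-0.04,0.53,-0.66,-0.37,0,-0.02]

```text
clock: 31.9
tool_pos: [0.4391, -0.2503, 0.2385]
orientation: [175.2, 0.1, 178.1]
force: [-1.0, 0.2, -3.7]
opening: 0.0632
```

Emit:
drive_tool:
  moves:
    - [-0.01,0.15,-0.04,-0.11,0,0]
    - [-0.02,0.3,-0.08,-0.22,0,0]
    - [-0.03,0.45,-0.12,-0.33,0,0]
    - [-0.04,0.6,-0.16,-0.44,0,-0.01]
    - [-0.04,0.75,-0.2,-0.55,0,-0.02]
    - [-0.04,0.75,-0.2,-0.55,0,-0.02]
    - [-0.04,0.75,-0.2,-0.55,0,-0.02]

```text
clock: 32.6
tool_pos: [0.4475, -0.1424, 0.2753]
orientation: [142.4, 0.3, 179.0]
force: [-0.0, 0.7, -3.7]
opening: 0.0639
```

Emit:
drive_tool:
  moves:
    - [0,0.15,0.12,-0.09,0,0]
    - [0,0.3,0.24,-0.18,0,0]
    - [0.01,0.45,0.36,-0.27,0.01,0]
    - [0.01,0.6,0.48,-0.36,0.01,-0.01]
    - [0.016,0.73,0.57,-0.45,0.01,-0.01]
    - [0.016,0.73,0.57,-0.45,0.01,-0.01]
    - [0.016,0.73,0.57,-0.45,0.01,-0.01]

```text
clock: 33.3
tool_pos: [0.4467, -0.004, 0.2728]
orientation: [115.7, 0.2, 179.9]
force: [0.1, 1.6, -2.8]
opening: 0.0632
```

Run:
```python
from h import *
st(); snap("scene","s23");snap("wrist","w10")
ph=padinhand2([.4278,-.3532,.0098],tilt2(-17.3,-3),[.4254,-.373],87.2)
for phi in (76,80,84):
    t=place(phi,ph,.44,.309,.006); print(phi,t); print(corners(t,tilt(phi),ph)[:,1:])
```

```text
33.3 p [ 0.4467 -0.004   0.2728] rpy [115.7   0.2 179.9] F [ 0.1  1.6 -2.8] op 0.0632 q [ -27.   19.   -5.  -55. -101.   34.]
76 [0.44136046 0.30260373 0.08623403]
[[0.3169803  0.00714406]
 [0.30100684 0.00622303]
 [0.31699316 0.00692102]
 [0.3010197  0.006     ]
 [0.31007266 0.12694434]
 [0.29409919 0.12602332]
 [0.31008552 0.12672131]
 [0.29411205 0.12580029]]
80 [0.44136046 0.29706237 0.08614908]
[[0.31692096 0.00825462]
 [0.30105065 0.00622159]
 [0.31694935 0.00803303]
 [0.30107904 0.006     ]
 [0.3016733  0.12728123]
 [0.28580299 0.1252482 ]
 [0.30170169 0.12705964]
 [0.28583138 0.12502661]]
84 [0.44136046 0.29942409 0.08567366]
[[0.32466795 0.00935421]
 [0.30897811 0.00621907]
 [0.32471172 0.00913514]
 [0.30902189 0.006     ]
 [0.30115455 0.12702725]
 [0.28546472 0.12389211]
 [0.30119833 0.12680818]
 [0.28550849 0.12367304]]
```

View pics/s23.png

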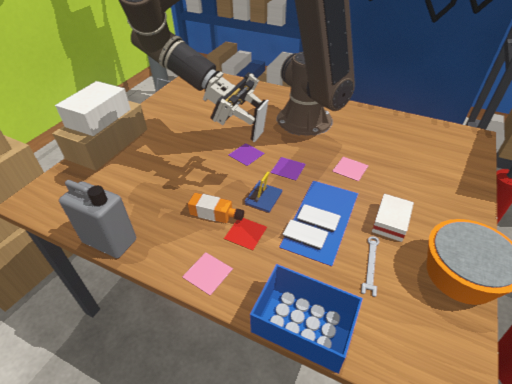

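View pics/w10.png

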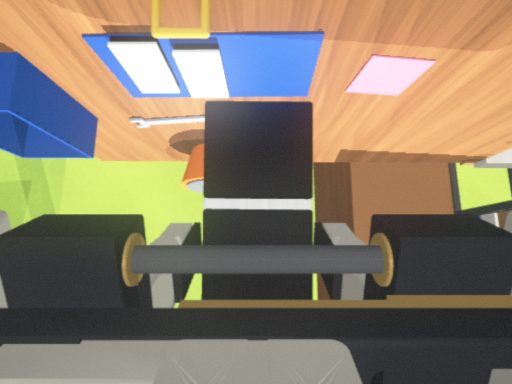

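Run:
```python
from h import *
t=np.array([.431,.299,.0855])
seq([([.435,.14,.22],tilt2(76,0)),([.431,.28,.19],tilt2(83,0)),(t+[0,0,.03],tilt2(84,0)),(t,tilt2(84,0))])
```

```text
units [0.087, 0.092, 1.022, -0.195, 0.004, 0.005]
units [0.027, 0.032, 0.954, -0.117, 0.0, 0.0]
units [-0.0, -0.478, 0.186, -0.017, 0.0, 0.0]
units [-0.0, -0.199, 0.021, 0.0, 0.0, 0.0]
```

Emit:
drive_tool:
  moves:
    - [0.03,0.03,0.3,-0.06,0,0]
    - [0.06,0.06,0.6,-0.12,0,0]
    - [0.08,0.09,1,-0.19,0,0]
    - [0.08,0.09,1,-0.19,0,0]
    - [0.08,0.09,1,-0.19,0,0]

```text
clock: 33.9
tool_pos: [0.4353, 0.1376, 0.2202]
orientation: [104.4, 0.3, -180.0]
force: [0.5, -1.5, -3.2]
opening: 0.0635
```

Emit:
drive_tool:
  moves:
    - [0.01,0.01,0.3,-0.04,0,0]
    - [0.02,0.02,0.6,-0.08,0,0]
    - [0.03,0.03,0.95,-0.12,0,0]
    - [0.03,0.03,0.95,-0.12,0,0]
    - [0.03,0.03,0.95,-0.12,0,0]

```text
clock: 34.4
tool_pos: [0.4309, 0.2767, 0.1888]
orientation: [97.3, 0.4, -179.8]
force: [-0.8, -0.3, -2.5]
opening: 0.0638
```

Run:
```python
from h import *
st(); snap("scene","s24")
t=np.array([.431,.299,.0855])
seq([(t+[0,0,.03],tilt2(84,0)),(t,tilt2(84,0))])
```

```text
34.4 p [0.4309 0.2767 0.1888] rpy [  97.3    0.4 -179.8] F [-0.8 -0.3 -2.5] op 0.0638 q [ -8.  30. -22. -79. -89.  53.]
units [0.006, -0.468, 0.215, -0.022, -0.001, 0.007]
units [-0.0, -0.199, 0.021, 0.0, 0.0, 0.0]
```

View pics/s24.png

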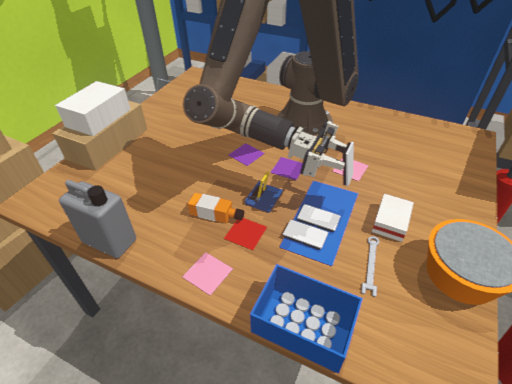

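Emit:
drive_tool:
  moves:
    - [0,-0.12,0.05,-0.01,0,0]
    - [0,-0.24,0.1,-0.02,0,0]
    - [0,-0.36,0.16,-0.02,0,0]
    - [0,-0.47,0.215,-0.02,0,0]
    - [0,-0.47,0.215,-0.02,0,0]

```text
clock: 34.95
tool_pos: [0.4326, 0.2979, 0.1139]
orientation: [96.2, 0.4, -179.9]
force: [-0.2, -0.5, -3.7]
opening: 0.0634
```

Run:
```python
from h import *
st(); s=snap("scene");crop(s,"s25",200,100,400,250,4)
t=np.array([.431,.299,.0855])
seq([(t,tilt2(84,0))])
```

```text
34.95 p [0.4326 0.2979 0.1139] rpy [  96.2    0.4 -179.9] F [-0.2 -0.5 -3.7] op 0.0634 q [ -6.  41. -22. -81. -87.  63.]
units [0.012, -0.195, 0.029, -0.003, -0.001, 0.008]
```

View pics/s25.png

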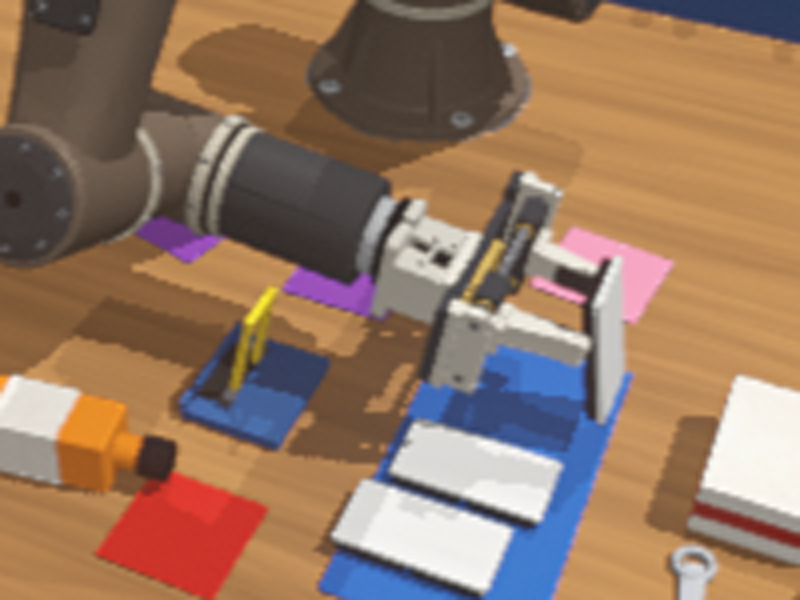

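Clear of the bail; lower the last 28 mm and release.

Emit:
drive_tool:
  moves:
    - [0,-0.05,0.01,0,0,0]
    - [0,-0.1,0.015,0,0,0]
    - [0,-0.15,0.02,0,0,0]
    - [0,-0.2,0.03,0,0,0]
    - [0,-0.2,0.03,0,0,0]

```text
clock: 35.5
tool_pos: [0.4327, 0.2991, 0.0838]
orientation: [96.2, 0.4, -179.9]
force: [-0.6, 0.1, -2.9]
opening: 0.0635
```

Emit:
drive_tool:
  moves:
    - [0,0,0,0,0,0]
    - [0,0,0,0,0,0]
    - [0,0,0,0,0,0]
    - [0,0,0,0,0,0]
  fingers: 1

```text
clock: 35.9
tool_pos: [0.4328, 0.299, 0.084]
orientation: [96.2, 0.4, -179.9]
force: [-0.2, -1.3, -1.2]
opening: 0.0861
```

Run:
```python
from h import *
st(); s=snap("scene");crop(s,"s26",200,100,400,250,4)
```

```text
35.9 p [0.4328 0.299  0.084 ] rpy [  96.2    0.4 -179.9] F [-0.2 -1.3 -1.2] op 0.0861 q [ -6.  45. -21. -82. -87.  67.]
```

View pics/s26.png

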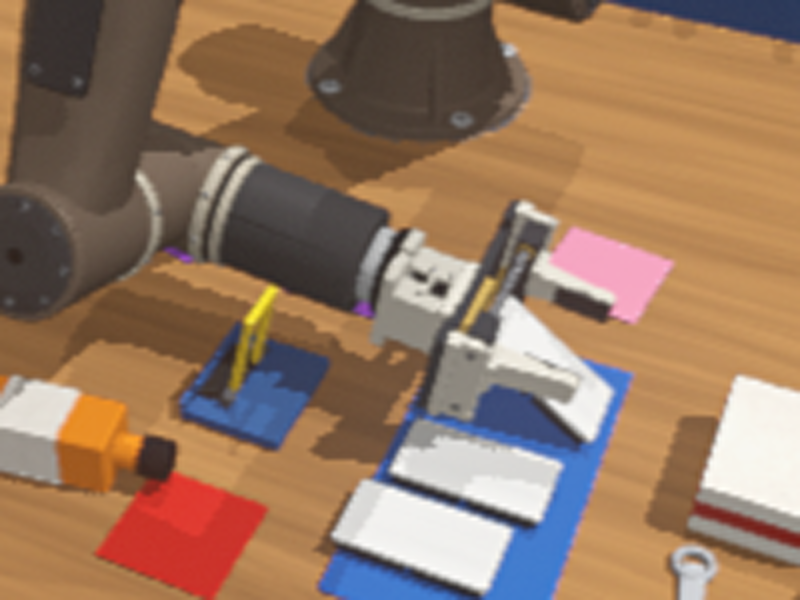

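Emit:
drive_tool:
  moves:
    - [0,0.02,-0.15,0,0,0]
    - [0,0.05,-0.3,0,0,0]
    - [0,0.08,-0.45,0,0,0]
    - [0,0.12,-0.6,0,0,0]
    - [0,0.15,-0.7,0,0,0]
    - [0,0.5,-0.75,0,0,0]
    - [0,0.9,-0.75,0,0,0]
    - [0,0.9,-0.75,0,0,0]

```text
clock: 36.75
tool_pos: [0.4325, 0.2019, 0.2344]
orientation: [96.2, 0.7, -179.9]
force: [0.1, 0.1, -0.1]
opening: 0.0876
```

Run:
```python
from h import *
st(); s=snap("scene");crop(s,"s27",200,100,400,250,4); steelpads(s,(175,265,270,355))
```

```text
36.75 p [0.4325 0.2019 0.2344] rpy [  96.2    0.7 -179.9] F [ 0.1  0.1 -0.1] op 0.0876 q [-16.  27. -19. -74. -96.  48.]
steel n 555 pix [330. 197.] ctr 0.434 0.248 size [0.069 0.123] ang 0.5 mean [0.434 0.249]
steel n 646 pix [319. 217.] ctr 0.532 0.242 size [0.068 0.123] ang 0.7 mean [0.533 0.244]
steel n 745 pix [305. 233.] ctr 0.611 0.227 size [0.07  0.123] ang 0.3 mean [0.612 0.229]
```

View pics/s27.png

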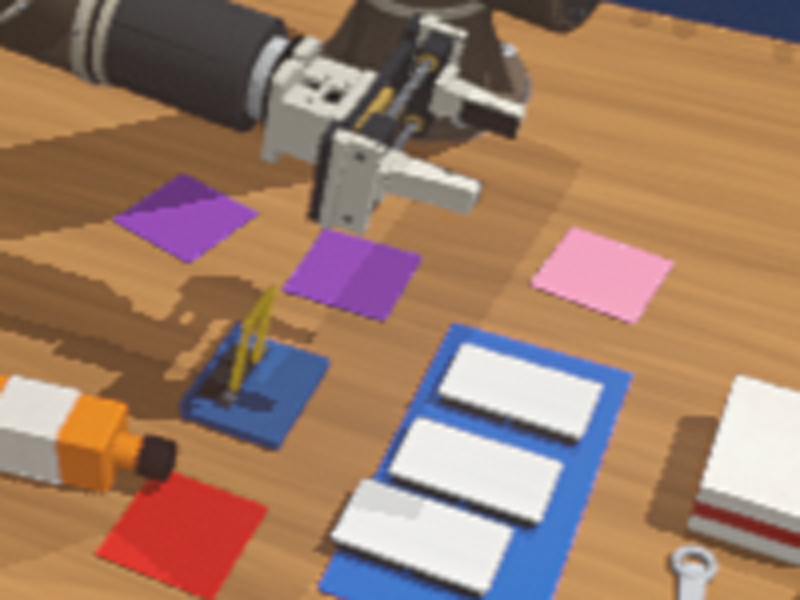

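Run:
```python
from h import *
d=8.7
seq([([.5,.12,.27],tilt2(45,4)),([.58,0,.27],tilt2(10,d)),([.65,-.075,.17],tilt2(-15,d))])
```

```text
units [-0.453, 0.168, -0.569, 0.645, 0.066, -0.016]
units [-0.476, -0.591, -0.591, 0.583, 0.037, -0.071]
units [-0.386, -0.672, 0.558, 0.417, -0.0, -0.0]
```

Emit:
drive_tool:
  moves:
    - [-0.1,0.04,-0.14,0.14,0.01,0]
    - [-0.2,0.08,-0.28,0.28,0.03,0]
    - [-0.3,0.12,-0.42,0.42,0.04,-0.01]
    - [-0.45,0.17,-0.57,0.56,0.06,-0.01]
    - [-0.45,0.17,-0.57,0.64,0.066,-0.016]
    - [-0.45,0.17,-0.57,0.64,0.066,-0.016]
    - [-0.45,0.17,-0.57,0.64,0.066,-0.016]

```text
clock: 37.5
tool_pos: [0.4984, 0.1211, 0.27]
orientation: [134.6, -0.0, -175.9]
force: [-0.7, -0.2, -0.6]
opening: 0.0879
```

Emit:
drive_tool:
  moves:
    - [-0.12,-0.15,-0.15,0.14,0.01,-0.02]
    - [-0.24,-0.3,-0.3,0.28,0.02,-0.04]
    - [-0.36,-0.45,-0.45,0.42,0.03,-0.06]
    - [-0.48,-0.59,-0.59,0.58,0.04,-0.07]
    - [-0.48,-0.59,-0.59,0.58,0.04,-0.07]
    - [-0.48,-0.59,-0.59,0.58,0.04,-0.07]

```text
clock: 38.1
tool_pos: [0.5775, 0.0022, 0.2661]
orientation: [169.2, -0.5, -171.1]
force: [0.1, -0.3, -0.6]
opening: 0.0876
```

Emit:
drive_tool:
  moves:
    - [-0.13,-0.22,0.19,0.14,0,0]
    - [-0.26,-0.45,0.38,0.28,0,0]
    - [-0.39,-0.67,0.56,0.42,0,0]
    - [-0.39,-0.67,0.56,0.42,0,0]
    - [-0.39,-0.67,0.56,0.42,0,0]

```text
clock: 38.6
tool_pos: [0.6447, -0.0718, 0.1615]
orientation: [-165.7, -0.9, -171.2]
force: [-0.0, -0.5, 0.7]
opening: 0.0874
```

Run:
```python
from h import *
st(); s=snap("wrist","w11"); snap("scene","s28")
d=8.7
seq([([.6485,-.08,.09],tilt2(-15,d)),([.6485,-.082,.012],tilt2(-15,d))])
```

```text
38.6 p [ 0.6447 -0.0718  0.1615] rpy [-165.7   -0.9 -171.2] F [-0.  -0.5  0.7] op 0.0874 q [ 19.  20. -17.  17. -57. -19.]
units [-0.005, 0.067, 0.5, 0.012, -0.007, 0.004]
units [0.002, 0.122, 0.506, 0.0, 0.0, 0.0]
```

View pics/w11.png

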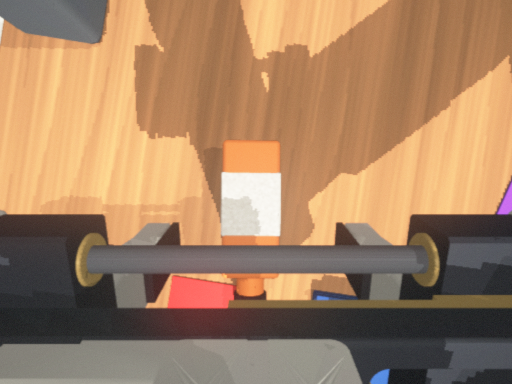

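View pics/s28.png

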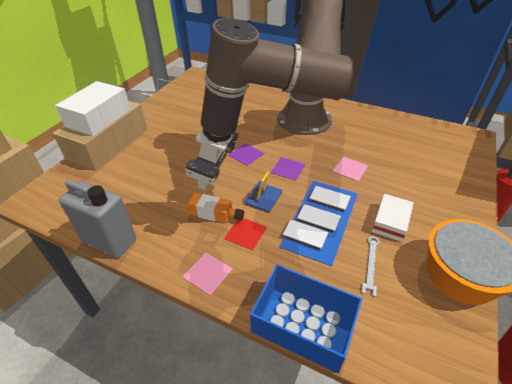

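Emit:
drive_tool:
  moves:
    - [0,0.03,0.25,0,0,0]
    - [0,0.067,0.5,0,0,0]
    - [0,0.1,0.65,0,0,0]
    - [0,0.14,0.8,0,0,0]
    - [0,0.185,0.98,0,0,0]
    - [0,0.185,0.98,0,0,0]
    - [0,0.185,0.98,0,0,0]

```text
clock: 39.4
tool_pos: [0.648, -0.0814, 0.0176]
orientation: [-165.8, -0.4, -171.3]
force: [0.4, 0.0, 1.0]
opening: 0.0877
```

Emit:
drive_tool:
  moves:
    - [0,0,0,0,0,0]
    - [0,0,0,0,0,0]
    - [0,0,0,0,0,0]
    - [0,0,0,0,0,0]
    - [0,0,0,0,0,0]
  fingers: -1

```text
clock: 39.9
tool_pos: [0.6488, -0.081, 0.0182]
orientation: [-165.8, -0.3, -171.2]
force: [-1.7, 1.5, 5.8]
opening: 0.054
```

Run:
```python
from h import *
st(); s=snap("wrist","w12")
```

```text
39.9 p [ 0.6488 -0.081   0.0182] rpy [-165.8   -0.3 -171.2] F [-1.7  1.5  5.8] op 0.054 q [ 17.  29. -27.  23. -39. -27.]
```

View pics/w12.png

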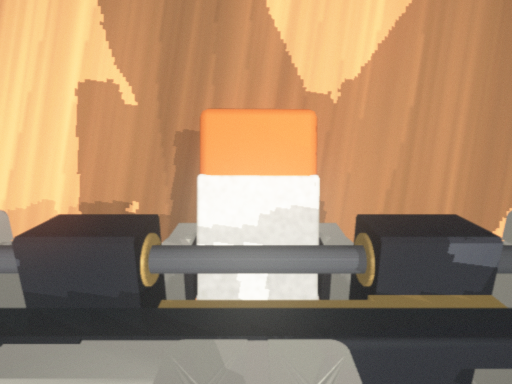

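Emit:
drive_tool:
  moves:
    - [0,-0.06,-0.25,0,0,0]
    - [0,-0.12,-0.5,0,0,0]
    - [0,-0.18,-0.75,0,0,0]
    - [0,-0.25,-0.97,0,0,0]
    - [0,-0.25,-0.97,0,0,0]

```text
clock: 40.45
tool_pos: [0.6521, -0.081, 0.1736]
orientation: [-165.8, 0.1, -171.2]
force: [0.4, -0.6, -3.0]
opening: 0.0538
```

```bash
cat >> h.py <<'E'
def bot():
    Rp=tilt2(-14.2,8.7); pp=np.array([.6488,-.081,.0182])
    a=np.array([np.cos(np.radians(98.7)),np.sin(np.radians(98.7)),0]); base=np.array([.6485,-.082,.027])-.065*a
    return Rp.inv().apply(base-pp), Rp.inv().apply(a)
def botplace(phi,d,xyz):
    o,a=bot(); R=tilt2(phi,d); print("axis",R.apply(a)); return np.array(xyz)-R.apply(o)
E
python3 - <<'E'
from h import *
st()
t=botplace(75.8,0,[.674,.058,.006]); print(t)
seq([([.655,-.09,.24],tilt2(15,6)),([.665,-.05,.26],tilt2(45,3)),(t+[0,0,.12],tilt2(75.8,0)),(t,tilt2(75.8,0))])
E
```

```text
40.45 p [ 0.6521 -0.081   0.1736] rpy [-1.658e+02  1.000e-01 -1.712e+02] F [ 0.4 -0.6 -3. ] op 0.0538 q [ 18.  20. -16.  17. -58. -18.]
axis [-1.57110125e-17  3.46718270e-16  1.00000000e+00]
[0.67444781 0.0668     0.07194312]
units [-0.011, -0.169, -0.414, -0.486, 0.002, 0.047]
units [-0.094, 0.284, -0.062, -0.5, -0.025, 0.044]
units [-0.104, 0.227, 0.868, -0.513, -0.044, 0.025]
units [-0.0, -0.776, 0.196, 0.0, 0.0, 0.0]
```

Emit:
drive_tool:
  moves:
    - [0,-0.04,-0.1,-0.12,0,0.01]
    - [0,-0.08,-0.2,-0.24,0,0.02]
    - [-0.01,-0.12,-0.3,-0.36,0,0.03]
    - [-0.01,-0.17,-0.41,-0.49,0,0.05]
    - [-0.01,-0.17,-0.41,-0.49,0,0.05]
    - [-0.01,-0.17,-0.41,-0.49,0,0.05]

```text
clock: 41.05
tool_pos: [0.6544, -0.092, 0.2377]
orientation: [164.8, -0.0, -174.4]
force: [-0.0, 0.6, -3.3]
opening: 0.0537
```

Emit:
drive_tool:
  moves:
    - [-0.02,0.07,-0.02,-0.12,0,0.01]
    - [-0.05,0.14,-0.03,-0.24,-0.01,0.02]
    - [-0.07,0.21,-0.05,-0.36,-0.02,0.03]
    - [-0.09,0.28,-0.06,-0.5,-0.025,0.04]
    - [-0.09,0.28,-0.06,-0.5,-0.025,0.04]
    - [-0.09,0.28,-0.06,-0.5,-0.025,0.04]

```text
clock: 41.65
tool_pos: [0.6634, -0.0529, 0.2549]
orientation: [134.9, -0.2, -177.2]
force: [-0.5, 0.2, -2.2]
opening: 0.0537
```

Run:
```python
from h import *
st(); snap("scene","s29"); snap("wrist","w13")
t=botplace(75.8,0,[.674,.058,.006])
seq([(t+[0,0,.12],tilt2(75.8,0)),(t,tilt2(75.8,0))])
```

```text
41.65 p [ 0.6634 -0.0529  0.2549] rpy [ 134.9   -0.2 -177.2] F [-0.5  0.2 -2.2] op 0.0537 q [-14.  30.  21. -43. -96.  18.]
axis [-1.57110125e-17  3.46718270e-16  1.00000000e+00]
units [-0.111, 0.248, 0.863, -0.513, -0.043, 0.025]
units [-0.0, -0.776, 0.196, 0.0, 0.0, 0.0]
```

View pics/s29.png

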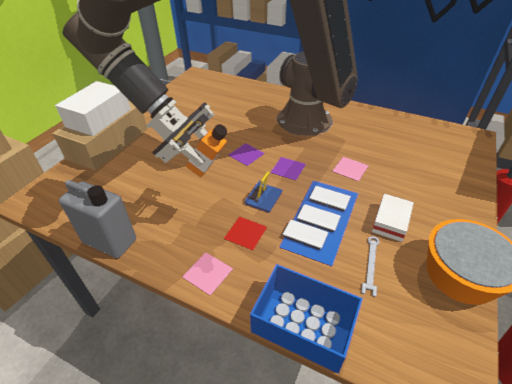

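View pics/w13.png

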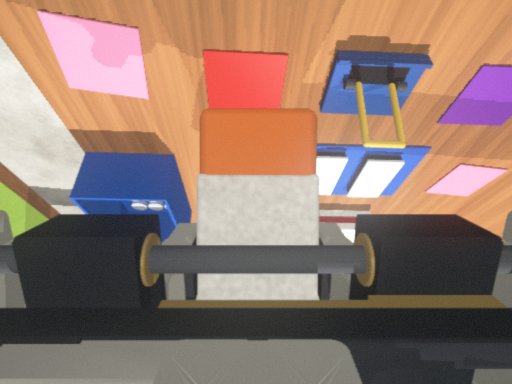

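Emit:
drive_tool:
  moves:
    - [-0.03,0.06,0.2,-0.12,-0.01,0.01]
    - [-0.05,0.12,0.4,-0.24,-0.02,0.01]
    - [-0.08,0.18,0.6,-0.36,-0.03,0.02]
    - [-0.11,0.25,0.86,-0.51,-0.04,0.025]
    - [-0.11,0.25,0.86,-0.51,-0.04,0.025]
    - [-0.11,0.25,0.86,-0.51,-0.04,0.025]

```text
clock: 42.35
tool_pos: [0.6733, 0.0681, 0.1896]
orientation: [104.5, -0.4, -179.7]
force: [0.3, 0.1, -1.5]
opening: 0.0538
```

Run:
```python
from h import *
st(); s=snap("scene","s30")
t=botplace(75.8,0,[.674,.058,.006])
seq([(t+[0,0,.03],tilt2(75.8,0)),(t,tilt2(75.8,0))])
```

```text
42.35 p [0.6733 0.0681 0.1896] rpy [ 104.5   -0.4 -179.7] F [ 0.3  0.1 -1.5] op 0.0538 q [ -18.   42.   15.  -68. -100.   30.]
axis [-1.57110125e-17  3.46718270e-16  1.00000000e+00]
units [-0.002, -0.584, 0.147, -0.006, -0.005, 0.0]
units [-0.0, -0.194, 0.049, 0.0, 0.0, 0.0]
```

View pics/s30.png

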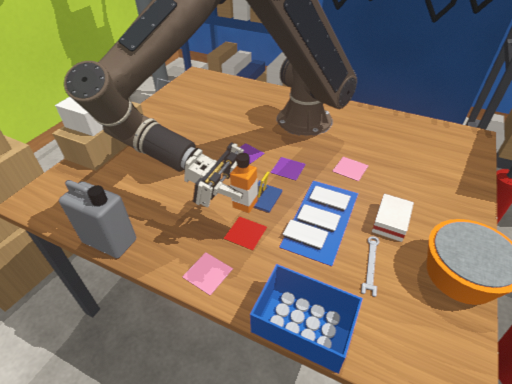

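Emit:
drive_tool:
  moves:
    - [0,-0.15,0.04,0,0,0]
    - [0,-0.3,0.08,0,0,0]
    - [0,-0.45,0.11,0,0,0]
    - [0,-0.58,0.147,0,0,0]
    - [0,-0.58,0.147,0,0,0]

```text
clock: 42.9
tool_pos: [0.6739, 0.0673, 0.1018]
orientation: [104.7, -0.1, -179.7]
force: [-0.4, 0.3, -3.1]
opening: 0.0541
```

Run:
```python
from h import *
st(); s=snap("scene");crop(s,"s31",150,120,350,270,4)
t=botplace(75.8,0,[.674,.058,.005])
seq([(t,tilt2(75.8,0))])
```

```text
42.9 p [0.6739 0.0673 0.1018] rpy [ 1.047e+02 -1.000e-01 -1.797e+02] F [-0.4  0.3 -3.1] op 0.0541 q [-18.  48.  14. -67. -97.  37.]
axis [-1.57110125e-17  3.46718270e-16  1.00000000e+00]
units [-0.001, -0.208, 0.052, -0.007, -0.006, 0.001]
```

View pics/s31.png

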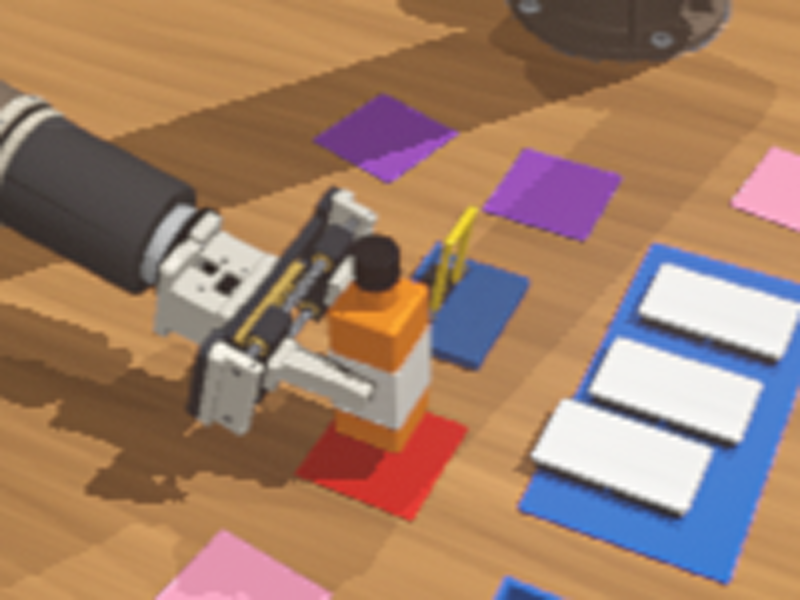

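Emit:
drive_tool:
  moves:
    - [0,-0.06,0.015,0,0,0]
    - [0,-0.12,0.03,0,0,0]
    - [0,-0.17,0.04,0,0,0]
    - [0,-0.208,0.052,0,0,0]
    - [0,-0.208,0.052,0,0,0]
    - [0,-0.208,0.052,0,0,0]

```text
clock: 43.55
tool_pos: [0.6742, 0.0668, 0.0707]
orientation: [104.6, -0.0, -179.7]
force: [-0.4, 0.4, -3.2]
opening: 0.0539
```

Run:
```python
from h import *
st(); s=snap("scene");crop(s,"s32",150,120,350,270,4)
```

```text
43.55 p [0.6742 0.0668 0.0707] rpy [ 104.6   -0.  -179.7] F [-0.4  0.4 -3.2] op 0.0539 q [-18.  51.  15. -67. -96.  39.]
```

View pics/s32.png

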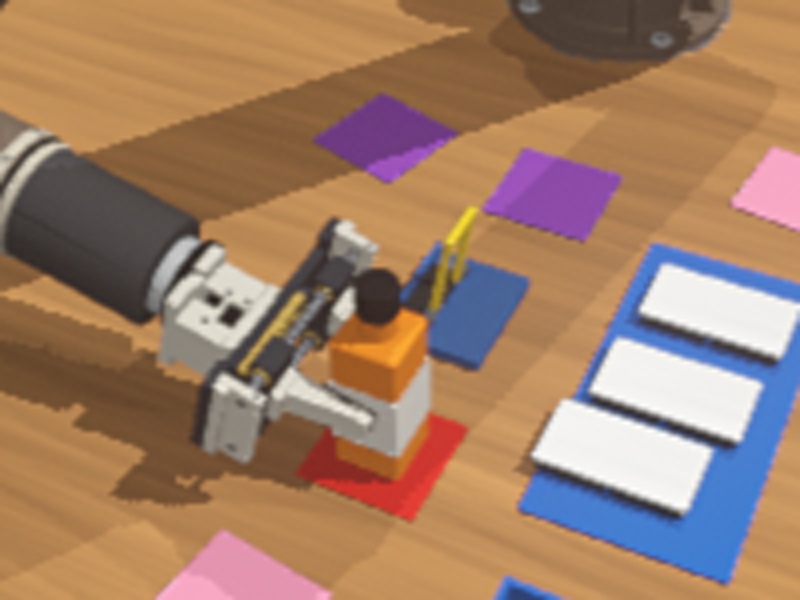

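Emit:
drive_tool:
  moves:
    - [0,-0.01,0.002,0,0,0]
    - [0,-0.02,0.005,0,0,0]
    - [0,-0.02,0.005,0,0,0]

```text
clock: 43.9
tool_pos: [0.6745, 0.0666, 0.0683]
orientation: [104.6, 0.0, -179.7]
force: [0.0, -0.3, -0.8]
opening: 0.0537
```

Run:
```python
from h import *
st(); s=snap("top"); crop(s,"t8",200,100,350,230,4)
```

```text
43.9 p [0.6745 0.0666 0.0683] rpy [ 104.6    0.  -179.7] F [ 0.  -0.3 -0.8] op 0.0537 q [-18.  51.  15. -67. -96.  40.]
```

View pics/t8.png

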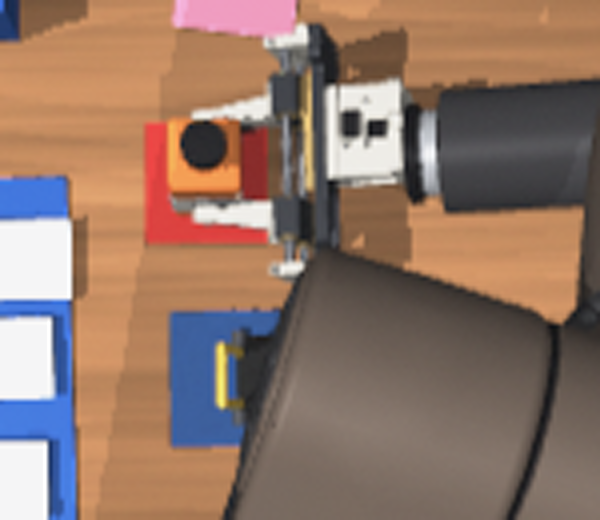

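Emit:
drive_tool:
  moves:
    - [0,0,0,0,0,0]
    - [0,0,0,0,0,0]
    - [0,0,0,0,0,0]
    - [0,0,0,0,0,0]
    - [0,0,0,0,0,0]
  fingers: 1

```text
clock: 44.45
tool_pos: [0.6745, 0.0667, 0.0683]
orientation: [104.6, 0.0, -179.7]
force: [-0.4, 0.2, -0.4]
opening: 0.0858
```

Emit:
drive_tool:
  moves:
    - [0,0,-0.15,0,0,0]
    - [0,0,-0.3,0,0,0]
    - [0,0,-0.5,0,0,0]
    - [0,0,-0.75,0,0,0]
    - [0,0,-1,0,0,0]
    - [0,0,-1,0,0,0]

```text
clock: 45.05
tool_pos: [0.6755, -0.0857, 0.1072]
orientation: [104.9, 0.2, -179.9]
force: [0.6, -0.4, -0.0]
opening: 0.0874
```

Run:
```python
from h import *
st(); s=snap("top","t9"); s2=snap("scene","s33"); crop(s2,"s34",190,140,350,260,5)
steelpads(s,(130,260,160,225)); steelpads(s2,(175,265,270,355))
print(pix(s2,[.674,.058,.003]),pix(s2,[.674,.058,.178]))
print("bar exp", pix(s2,[.513,.048,.099]),"at 95deg",pix(s2,[.513,.041,.1]))
```

```text
45.05 p [ 0.6755 -0.0857  0.1072] rpy [ 104.9    0.2 -179.9] F [ 0.6 -0.4 -0. ] op 0.0874 q [ -28.   52.   25.  -63. -106.   35.]
steel n 741 pix [199. 165.] ctr 0.611 0.227 size [0.116 0.065] ang 89.6 mean [0.612 0.227]
steel n 766 pix [194. 189.] ctr 0.532 0.242 size [0.066 0.12 ] ang 0.9 mean [0.532 0.243]
steel n 765 pix [193. 220.] ctr 0.434 0.248 size [0.116 0.064] ang 89.1 mean [0.434 0.247]
steel n 555 pix [330. 197.] ctr 0.434 0.248 size [0.069 0.123] ang 0.5 mean [0.434 0.249]
steel n 644 pix [319. 217.] ctr 0.532 0.242 size [0.068 0.123] ang 0.7 mean [0.533 0.244]
steel n 750 pix [305. 233.] ctr 0.611 0.227 size [0.07  0.123] ang 0.5 mean [0.612 0.229]
(np.float64(245.30090958922852), np.float64(232.08211980273424)) (np.float64(243.37022896641054), np.float64(191.104777001391))
bar exp (np.float64(264.6466380358696), np.float64(176.30853437370365)) at 95deg (np.float64(262.6604125483624), np.float64(175.45226106333405))
```

View pics/s34.png

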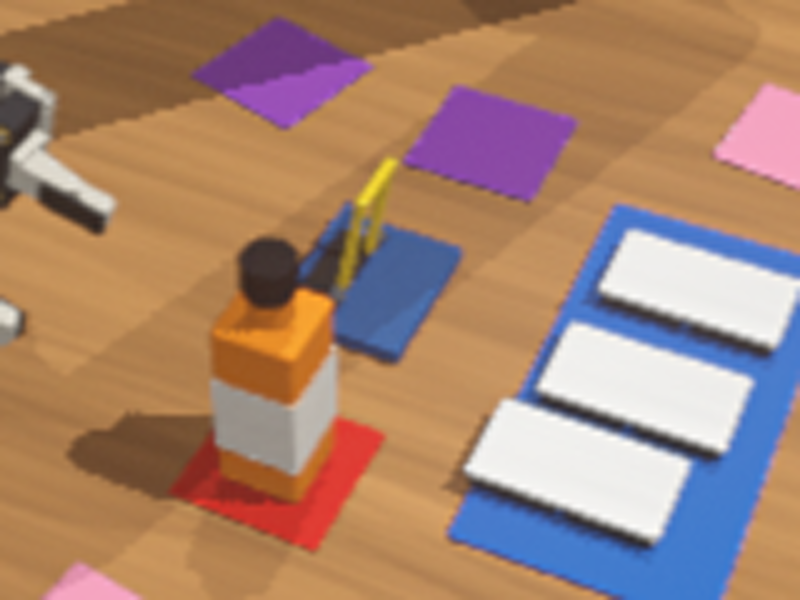

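View pics/t9.png

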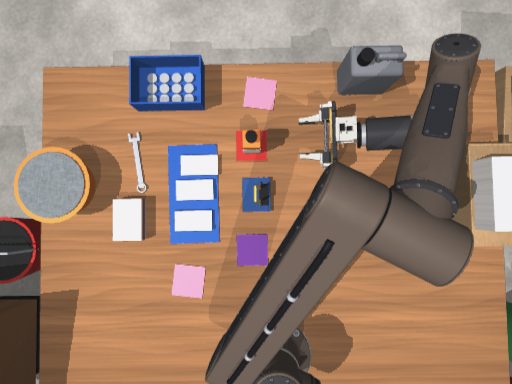

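Run:
```python
from h import *
s=snap("top"); s2=snap("scene"); crop(s,"t10",235,170,285,220,12); crop(s2,"s35",245,160,285,200,15)
b=tri([s,s2],[(255.2,194),(265.4,176.6)]);print(b,np.degrees(np.arctan2(b[2]-.018,.034-b[1])))
for a in (90,95,100):
    X=[.513,.034-.082*np.cos(np.radians(a)),.018+.082*np.sin(np.radians(a))]; print(a,pix(s,X),pix(s2,X))
```

```text
[0.51137989 0.04852802 0.09670513] 100.45838832992413
90 (np.float64(259.66363125824626), np.float64(193.5257816938906)) (np.float64(260.67979217457383), np.float64(174.8332574328198))
95 (np.float64(257.2745010462759), np.float64(193.56695582418126)) (np.float64(262.7016409053077), np.float64(175.53852124296185))
100 (np.float64(254.90487785464757), np.float64(193.61393679539117)) (np.float64(264.71407213584666), np.float64(176.38746752500825))
```

View pics/t10.png

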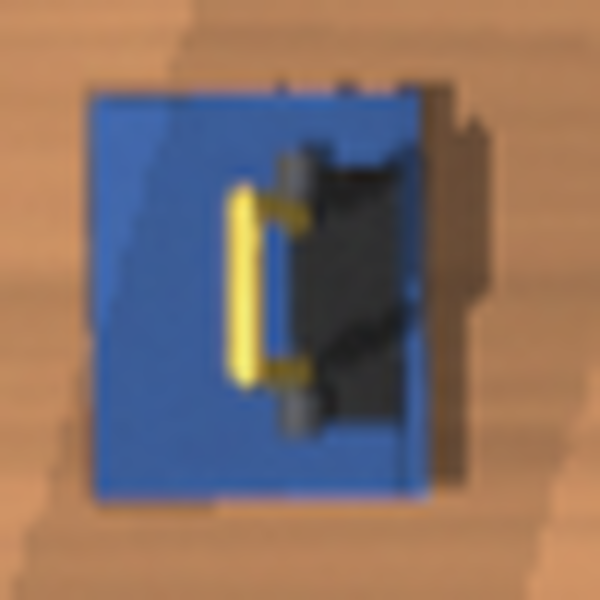

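View pics/s35.png

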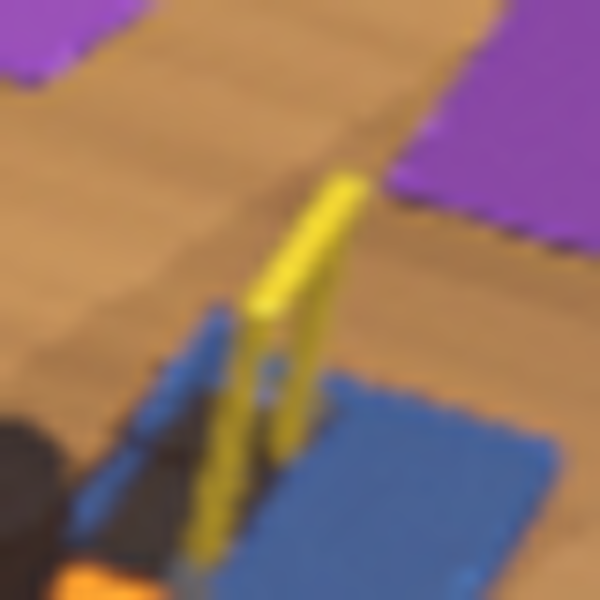

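Run:
```python
from plant import ticket
print(ticket.close_job())
```

```text
the job is handed in; nothing more can be done
None
```

I handed the job in at about 45 s of the 210 s allowed. The hand-in reports no verdict, so these are my own camera checks, and none of them failed.

- **Bail:** I gripped the cross bar and swung it over in an arc until it hit the end stop (34 N at contact). From two cameras it now reads about 100°; the end stop is at 100° and the limit is about 95°.
- **Pads:** All three were present. I gripped each one with the tool tilted, turned it past upright and set it on end on the mat so it tipped lining down; the first needed a push to fall. I did not use the bail to regrip. All three lie steel up and apart:

| Pad on the mat | x (m) | y (m) |
|---|---|---|
| First | 0.612 | 0.227 |
| Second | 0.532 | 0.243 |
| Third | 0.434 | 0.248 |

  Each centre is well inside the mat's edges, and both cameras agree within 3 mm.
- **Bottle:** It stands upright on the middle of the red square. In the scene camera its cap is within 1 pixel of where it should be.
- **Carton and wrench:** They look unmoved in the top view before and after; I compared them by eye and did not measure them.
- **Robot:** The gripper is open and clear of everything, with no force on it.

I saw no sign of a knocked object or a slackened grip at any point.

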